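# Load a spot plate on the sliding stage of a colour reader

### The job

Clear the brown bottle off the reader's track and stand it on the cork pad in the empty place of the wooden tray, and lay the white spot plate flat in the nest of the sliding stage, pressed down level between the guides, while the stage is still pulled out. Then slide the stage by its orange knob under the reader, gently, until it is fully home against the red end stop, and let go. Do not drop the plate or the bottle, and leave the other things on the bench standing where they are.

Things in the scene. Friction and masses are not known exactly. Their poses are not given: they have to be found in the camera images.
- bench: Fixed colour-reader bench: grey board 120 mm wide (its x), 460 mm long (its y, -200 to +260 mm), top face 12 mm above the table; two steel rails 10 mm wide at x = -45 and +45 mm, tops at 22 mm, 80 mm free between them. Red end stop at y = -171 to -187 mm. Origin: on the table under x = 0, y = 0 of the board; z up.
- reader (a point): Centre of the top of the white reader bridge across the bench (bench x = 0, y = -110 mm): 70 mm long along the bench's y, 140 mm wide in x, underside 85 mm and top 150 mm above the table, open beneath along y. Axes parallel to the bench's.
- stage (a joint): Position of the aluminium stage along the bench, m: 0 = pulled fully out, 0.24 = fully home against the red stop with the nest under the reader. It grows as the stage moves along the bench's -y. Runs with about 1.5 N friction (plus 6 N per m/s), stays where left.
- nest (a point): Centre of the stage's nest floor, 36 mm above the table; axes parallel to the bench's. Spot plate lies here, short side along x; black guides leave 2.5 mm play all round, rise 7 mm straight, then slope out to 14 mm; none within 26 mm of the middle of the long sides (room for fingers). Stage plate: 100 mm wide, from 60 mm ahead (-y) to 115 mm behind. At bench x = 0, y = 130 mm minus travel.
- knob_top (a point): Centre of the top of the stage's upright orange knob, 22 mm diameter, grip 45 mm tall below this point, then a 16 mm post; 95 mm behind the nest's centre (+y), top 99 mm above the table. With the stage home it stands 60 mm clear of the reader bridge's face (axis to face), so pinch it across the track (along x) there.
- spot_plate: White glazed porcelain spot plate with six shallow round wells on top: flat block 60 mm (its x) by 100 mm (its y) by 12 mm, about 160 g, lying flat on the table at any yaw within about 45 degrees. Origin: centre of its underside. May be turned end for end.
- brown_bottle: Brown glass reagent bottle, 50 mm diameter up to 78 mm height, tapering to a 26 mm neck at 92 mm, black stopper 28 mm diameter from 100 to 130 mm height (fixed to the bottle: lift it by this). About 200 g. Stands upright between the rails, between the stage and the reader. Origin: centre of its underside.
- bottle_tray: Fixed shallow wooden tray 75 mm (its x) by 225 mm (its y), walls 30 mm high and 5 mm thick, floor 5 mm thick, three square-ish places in a row along its y, 73 mm apart. Two hold bottles, the third the cork pad. Origin: centre of its underside.
- cork_pad: Thin round cork pad, 54 mm diameter, 4 mm thick, fixed at the centre of the tray's empty place. Origin: centre of its underside, 5 mm above the table; its top is 9 mm above the table.
- clear_bottle: Clear glass reagent bottle, same shape and size as the brown one, already standing in one of the tray's places; leave it there. Origin: centre of its underside.
- green_bottle: Green glass reagent bottle, same shape and size as the brown one, already standing in one of the tray's places; leave it there. Origin: centre of its underside.
- wash_bottle: White plastic wash bottle, 60 mm diameter, 165 mm tall, red cap; bystander. Origin: centre of its underside.
- dish: Blue ceramic evaporating dish, 90 mm diameter, 35 mm high; bystander near the spot plate. Origin: centre of its underside.
- tape_holder: Red tape dispenser with a yellow roll, 60 x 110 mm, 70 mm high; bystander. Origin: centre of its underside.

How it is judged:
By the outcome, as a careful person would: the job done as asked, in the order asked, and still so for the second after the job is handed in, with the robot touching nothing.
It also fails if it takes over 72 s, if anything falls off the work surface, if the arm or the gripper's body presses on something with over 40 N, if the wrist force passes 120 N, or if a joint passes its speed limit or range.

### The arm

A 6-joint arm with a two-finger parallel gripper is mounted at the origin on the work surface. World frame = base frame: x ahead of the robot, y to its left, z up, the work surface at z = 0. Lengths are in mm, angles in rad, forces in N, time in s.
With the tool pointing down it reaches from about 275 to 1000 mm from the base axis. Payload 8.4 kg.
Tool frame: the origin (TCP) lies at the very end of the fingers, on their centre line; the grasp point (between the pads) lies 19 mm behind it; z points along the fingers, y is the direction in which the jaws open and shut (so a half turn about z gives the same grasp; the last joint's range is limited). The gripper opens to 85 mm and grips with 20 to 120 N. Pads are 22 mm wide; open, the fingers measure 114 mm over their backs; the gripper's body (76 mm by 85 mm) begins 54 mm behind the grasp point. The pads swing forward as they close: fully open they stand 13 mm farther back than shut.
Start: joints at [-1.331, 0.353, 1.633, -0, 1.155, -0.002], TCP at [149.655, -606.821, 231.281] pointing down, gripper open.
Joint ranges: [-2.63, 2.63], [-0.92, 2.1], [0.06, 2.66], [-1.3, 4.44], [0, 2.69], [-3.02, 3.02]. Speed limits (rad/s): [2.22, 2.22, 2.79, 3.14, 3.14, 3.14].

### API

Orientations are given as [roll, pitch, yaw] about the fixed x, y, z axes, in that order (R = Rz(yaw) Ry(pitch) Rx(roll)).
In Python, from rig import sense, grab_frame, sign_off, masks_of gives the robot as it stands. The module is installed in compiled form; this text tells all that it offers.
- The arm moves only by the shell command python3 -m inch 'ROWS' [FORCE]. ROWS is JSON, a list of rows, each an object of numbers: "gripper": the finger opening in m, from 0 to 0.0854; "tx", "ty", "tz": the shift along the tool's x, y, z in m; "spin": the turn about the tool's z in degrees. In form: [{"gripper": .., "tx": .., "ty": .., "tz": .., "spin": ..}, ...]. A call has exactly 8 rows; each row shifts and turns the commanded pose from where the row before left it, along the tool's axes as they then stand; what a row does not reach is not made up. A row lasts 1/10 s, in which the tool goes at most 50 mm and 8.59 degrees, less where a joint would pass 70% of its speed; a pose out of reach is approached as far as the arm can. A call is refused whole if a number of a shift passes 0.05 or a number of a turn 8.59, either way. A call with a gripper value outside its range is refused whole. The fingers move at their own pace and stop on an object; FORCE is the grip in N (left out, the last holds). Time passes only in rows, so rows that do not move let the fingers close, or fill a call up. It gives the time, the measured TCP pose, the force and the opening at its end, in the units of the state.
- sense(): the state, without advancing time (a new reading comes with each control period).
- grab_frame(name): name is "scene" or "top" or "wrist"; returns a dict with "pixels" (420x560x3 uint8, red, green, blue), "K" (3x3 intrinsics, pixels), "extrinsics" (4x4, takes a point from camera to world coordinates). Camera axes: x right, y down, z forward; pixel columns grow to the right and rows downward; lengths in mm; the calibration is good to about 2 mm. A picture is of the moment at which its call begins. There is no depth.
- sign_off(): hands the job in, once; it reports no verdict.
Trained networks look in the newest picture that a camera, given by its name, has taken for a name from the list of things; names that differ only in an ending like _2 or _b are one class to them, and where a whole thing is asked for, a point or a joint stands for the part that bears it (a point fixed in the world has none). Each returns a list of dicts, best first, with "conf" (0 to 1); they miss things now and then, are a little off and sometimes report something else, mostly with a low value. They report only what shows in the picture. A call takes as long as a camera call.
- masks_of(camera, target): "pixels" (420x560 bool, what is visible of it) and "centre" ([row, column] in pixels, amid what is visible of it).
The state is a dict: "clock": time; "qpos": joint angles; "qvel": joint speeds; "joint_efforts": joint torques, N m; "eef_pos": TCP position; "tcp_rot": TCP orientation; "contact_force": force on the tool from outside, world axes, zero at the start; "wrist_torque": the same for the moment, N m; "opening": opening from 0.0 (shut) to 1.0 (fully open).
Only numpy, scipy, OpenCV 4.12 (cv2) and the standard library are available. Lean on these libraries where they do the work, as an engineer would, in place of code of your own. Each camera call takes 0.05 s, during which the arm holds its last target.

## Working session

There is one attempt and no reset: what is moved stays moved. The work goes in short steps, Python scripts to look and compute and a shell command to move; the robot and the scene stay as the last step left them, time stands still between calls to the robot, and variables do not carry over. Pictures are saved under pics/ and viewed, and the job is handed in when it is done.

```bash
mkdir -p pics; python3 - <<'E'
from rig import *
import cv2
s=sense();print({k:(v if not hasattr(v,'round') else v) for k,v in s.items()})
for c in("scene","top"):
    f=grab_frame(c);cv2.imwrite(f"pics/{c}0.png",f["pixels"][:,:,::-1]);print(c,f["K"],f["extrinsics"])
    for n in["bench","reader","stage","nest","knob_top","spot_plate","brown_bottle","bottle_tray","cork_pad","clear_bottle","green_bottle","wash_bottle","dish","tape_holder"]:
        try:
            print(n,[(round(d["conf"],2),[round(float(x)) for x in d["centre"]],int(d["pixels"].sum())) for d in masks_of(c,n)[:2]])
        except Exception as e: print(n,e)
E
```

```text
{'clock': 0.0, 'qpos': array([-1.33138881e+00,  3.53589280e-01,  1.63409172e+00,  1.96015338e-05,
        1.15521907e+00, -2.38356619e-03]), 'qvel': array([ 1.18665575e-04,  4.44918108e-04,  3.65620404e-06,  1.45951682e-03,
        1.50677932e-04, -7.05797327e-04]), 'joint_efforts': array([-2.03085765e-03, -6.05260062e+01, -3.42068946e+01, -9.49289961e-05,
        9.60917008e-03, -8.46439411e-05]), 'eef_pos': array([ 149.55960251, -606.37449697,  230.6166017 ]), 'tcp_rot': array([-3.14028529e+00, -2.10390096e-05,  2.41783140e-01]), 'contact_force': array([-0.15481967,  0.61115747,  0.16186176]), 'wrist_torque': array([-0.0005711 , -0.02988338, -0.01791427]), 'opening': 1.0014364470640669}
scene [[459.07511566   0.         284.96083445]
 [  0.         459.07511566 209.72454131]
 [  0.           0.           1.        ]] [[-7.74574598e-01  4.99427850e-01 -3.88079907e-01  1.09596360e+03]
 [ 6.32316103e-01  6.25543444e-01 -4.57024885e-01  6.09202961e+02]
 [ 1.45098859e-02 -5.99389041e-01 -8.00326334e-01  1.21444282e+03]
 [ 0.00000000e+00  0.00000000e+00  0.00000000e+00  1.00000000e+00]]

[... 880 characters left out ...]
-9.83093978e-01  1.09328858e+03]
 [ 0.00000000e+00  0.00000000e+00  0.00000000e+00  1.00000000e+00]]
bench [(0.93, [185, 279], 6901)]
reader [(0.7, [186, 280], 7141)]
stage [(0.89, [186, 234], 2218)]
nest [(0.95, [188, 232], 2293)]
knob_top [(0.72, [185, 234], 2391), (0.2, [253, 134], 509)]
spot_plate [(0.77, [254, 382], 787), (0.72, [177, 297], 430)]
brown_bottle [(0.92, [178, 296], 410)]
bottle_tray [(0.58, [261, 164], 1274)]
cork_pad [(0.66, [251, 165], 290)]
clear_bottle [(0.72, [252, 132], 542)]
green_bottle [(0.6, [247, 188], 419)]
wash_bottle [(0.56, [253, 242], 565), (0.54, [245, 188], 386)]
dish [(0.8, [243, 299], 890)]
tape_holder [(0.94, [187, 417], 918), (0.73, [186, 232], 2311)]
```

View pics/scene0.png

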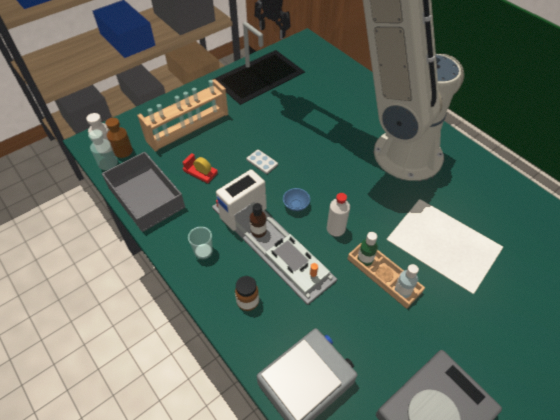

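View pics/top0.png

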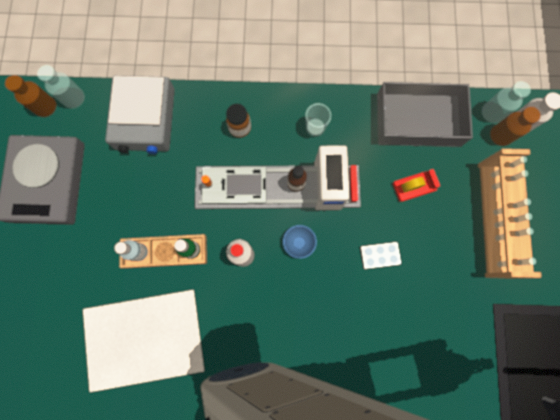

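The scene view shows the brown bottle at about (258,222) between the stage and the reader, the plate at (262,160), and the empty cork place at (384,270). In the top view the bench spans columns 195–360, the knob is at (206,181), and the plate is at (381,255). Next I'll take finer measurements.

```bash
cat > h.py <<'E'
import numpy as np, cv2
from rig import *
def load(c,save=None):
    f=grab_frame(c)
    if save: cv2.imwrite(f"pics/{save}.png",f["pixels"][:,:,::-1])
    return f
def bp(f,uv,z):
    K,E=f["K"],f["extrinsics"]; uv=np.atleast_2d(uv).astype(float)
    d=np.c_[uv,np.ones(len(uv))]@np.linalg.inv(K).T@E[:3,:3].T
    t=(z-E[2,3])/d[:,2]; return E[:3,3]+d*t[:,None]
def pj(f,P):
    K,E=f["K"],f["extrinsics"];P=np.atleast_2d(P)
    c=(P-E[:3,3])@E[:3,:3]; q=c@K.T; return q[:,:2]/q[:,2:]
E
python3 - <<'E'
from h import *
for c,(x,y,w,h) in {"top":(110,140,310,140),"scene":(180,140,260,180)}.items():
    f=load(c); p=f["pixels"][:,:,::-1][y:y+h,x:x+w]; k=800/w if 600/h>800/w else 600/h
    k=int(k*10)/10; cv2.imwrite(f"pics/{c}1.png",cv2.resize(p,None,fx=k,fy=k,interpolation=cv2.INTER_CUBIC)); print(c,x,y,k)
    for n,z in(("spot_plate",12),("brown_bottle",80),("stage",36),("bench",12),("bottle_tray",30),("cork_pad",9),("green_bottle",80),("clear_bottle",80),("dish",20),("wash_bottle",100)):
        m=masks_of(c,n)
        if not m: continue
        ct,_=cv2.findContours(m[0]["pixels"].astype(np.uint8),cv2.RETR_EXTERNAL,cv2.CHAIN_APPROX_NONE)
        q=max(ct,key=cv2.contourArea)[:,0,:]
        w_=bp(f,q,z)[:,:2].astype(np.float32); r=cv2.minAreaRect(w_); print(c,n,round(m[0]["conf"],2),np.round(r[0]),np.round(r[1]),round(r[2],1))
E
```

```text
top 110 140 2.5
top spot_plate 0.84 [ 438. -300.] [ 60. 102.] 9.0
top brown_bottle 0.91 [629. -66.] [68. 47.] 0.9
top bench 0.85 [650. -13.] [183. 461.] 1.6
top bottle_tray 0.57 [431. 287.] [ 78. 229.] 5.0
top cork_pad 0.81 [433. 287.] [50. 49.] 4.4
top green_bottle 0.63 [435. 211.] [63. 50.] 47.7
top clear_bottle 0.87 [428. 354.] [83. 50.] 82.3
top dish 0.83 [467. -80.] [87. 87.] 1.6
top wash_bottle 0.92 [427.  73.] [65. 65.] 1.6
scene 180 140 3.0
scene spot_plate 0.83 [ 442. -299.] [ 69. 108.] 8.6
scene brown_bottle 0.61 [427.  73.] [163.  61.] 40.0
scene stage 0.81 [621. 103.] [104. 182.] 2.2
scene bench 0.66 [609. -38.] [525. 202.] 84.9
scene bottle_tray 0.75 [616. -92.] [133.  51.] 52.3
scene cork_pad 0.45 [429. 289.] [44. 48.] 5.1
scene green_bottle 0.96 [445. 219.] [118.  48.] 30.0
scene clear_bottle 0.82 [435. 361.] [113.  50.] 21.1
scene dish 0.81 [461. -83.] [88. 86.] 51.5
scene wash_bottle 0.79 [438.  83.] [162.  57.] 38.5
```

View pics/top1.png

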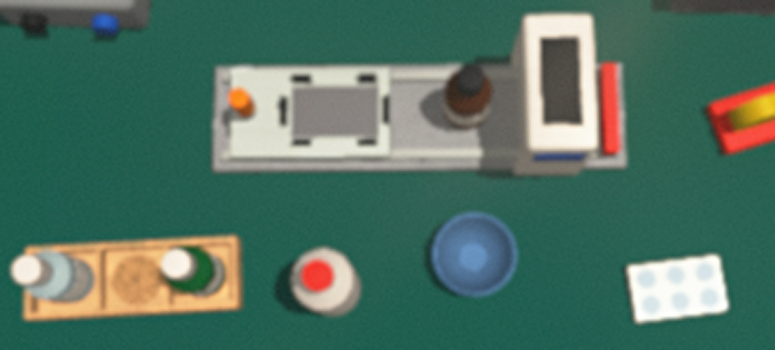

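View pics/scene1.png

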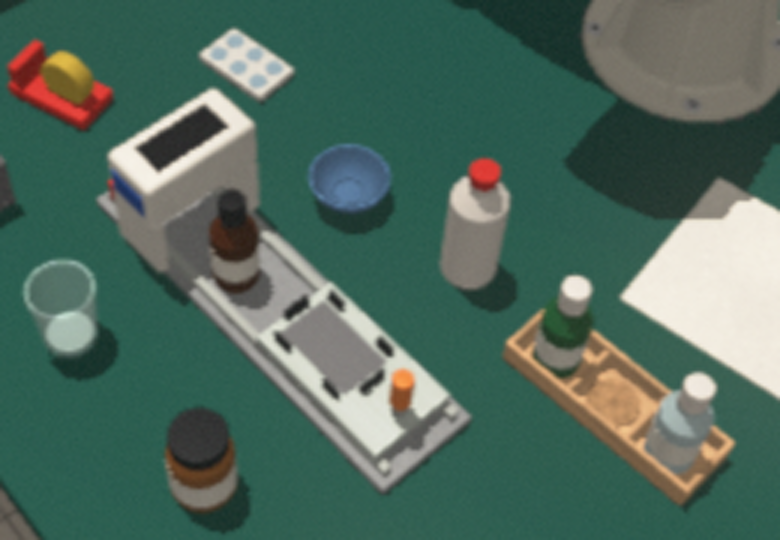

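```bash
python3 - <<'E'
from h import *
f=load("top"); s=load("scene")
T=lambda u,v:(110+(u+.5)/2.5-.5,140+(v+.5)/2.5-.5)
S=lambda u,v:(180+(u+.5)/3-.5,140+(v+.5)/3-.5)
print("board",bp(f,[T(213,171),T(215,66),T(625,63),T(627,166)],12)[:,:2].round(1))
print("stopL/R",bp(f,[T(610,63),T(610,153)],30)[:,:2].round(1))
print("boardscene",bp(s,[S(386,490),S(470,416),S(97,197)],12)[:,:2].round(1))
print("nest grey",bp(f,[T(293,87),T(379,86),T(379,136),T(293,137)],36)[:,:2].round(1))
print("readertop",bp(f,[T(527,15),T(593,14),T(597,150),T(525,152)],150)[:,:2].round(1))
print("stopper top", bp(f,T(472,77),142),bp(s,S(232,201),142))
hsv=cv2.cvtColor(f["pixels"],cv2.COLOR_RGB2HSV);hs=cv2.cvtColor(s["pixels"],cv2.COLOR_RGB2HSV)
for im,fr,x0,x1,y0,y1 in((hsv,f,190,220,165,200),(hs,s,295,330,250,290)):
    m=np.zeros(im.shape[:2],bool); m[y0:y1,x0:x1]=((im[...,0]<18)&(im[...,1]>150)&(im[...,2]>120))[y0:y1,x0:x1]
    v,u=np.nonzero(m);print(u.min(),u.max(),v.min(),v.max(),u.mean(),v.mean(),bp(fr,(u.mean(),v.mean()),76))
# triangulate knob
def tri(uv1,uv2):
    A=[];b=[]
    for fr,uv in((f,uv1),(s,uv2)):
        o=fr["extrinsics"][:3,3];d=bp(fr,uv,0)[0]-o;d/=np.linalg.norm(d);M=np.eye(3)-np.outer(d,d);A.append(M);b.append(M@o)
    return np.linalg.lstsq(np.vstack(A),np.hstack(b),rcond=None)[0]
print("stopper tri",tri(T(472,77),S(232,201)))
print("tray",bp(f,[T(25,248),T(239,236),T(240,308),T(24,320)],30)[:,:2].round(1))
print("cork",bp(f,T(137,278),9),bp(s,S(612,398),9))
E
```

```text
board [[ 554.1  213.1]
 [ 675.2  218.9]
 [ 691.8 -245.5]
 [ 572.8 -246.6]]
stopL/R [[ 685.7 -225.1]
 [ 583.1 -224.5]]
boardscene [[ 670.5  220.6]
 [ 554.3  212.9]
 [ 688.9 -241.1]]
nest grey [[646.4 125.9]
 [650.2  31. ]
 [593.6  29. ]
 [589.8 122.9]]
readertop [[ 695.4 -120. ]
 [ 698.3 -185.9]
 [ 559.5 -189.3]
 [ 555.5 -119.3]]
stopper top [[632.04524796 -66.71415515 142.        ]] [[632.89477572 -63.01498033 142.        ]]
202 210 176 185 205.890625 180.375 [[617.52420652 174.93403617  76.        ]]
311 316 264 275 313.35483870967744 269.2903225806452 [[614.23330149 172.1636031   76.        ]]
stopper tri [632.17246984 -65.96075793 138.94616428]
tray [[460.6 405.9]
 [480.1 176.3]
 [403.1 170.5]
 [383.9 399.2]]
cork [[433.42445319 288.78538665   9.        ]] [[428.73778569 285.8703948    9.        ]]
```

```bash
cat >> h.py <<'E'
def plan(goal,yaw,n,z=None):
    """print n rows to goal xyz(mm), yaw(deg) from the present pose; tool stays pointing down"""
    s=sense();p=s["eef_pos"].copy();y0=np.degrees(s["tcp_rot"][2])
    dy=(yaw-y0+180)%360-180
    step=(np.array(goal)-p)/n; y=y0
    print("at",p.round(1),"yaw",round(y0,2),"q",s["qpos"].round(2),"F",s["contact_force"].round(1),"op",round(float(s["opening"]),3),"t",round(float(s["clock"]),2))
    for i in range(n):
        c,sn=np.cos(np.radians(y)),np.sin(np.radians(y))
        print('{"tx":%.3f,"ty":%.3f,"tz":%.3f,"spin":%.2f}'%((c*step[0]+sn*step[1])/1e3,(sn*step[0]-c*step[1])/1e3,-step[2]/1e3,-dy/n),end=","); y+=dy/n
    print()
E
python3 -c "
from h import *
plan((632,-65,235),92.2,16)"
```

```text
at [ 149.7 -606.8  231.3] yaw 13.85 q [-1.33  0.35  1.63 -0.    1.16 -0.  ] F [-0.9  0.4  0.2] op 1.0 t 2.7
{"tx":0.037,"ty":-0.026,"tz":-0.000,"spin":-4.90},{"tx":0.039,"ty":-0.022,"tz":-0.000,"spin":-4.90},{"tx":0.041,"ty":-0.019,"tz":-0.000,"spin":-4.90},{"tx":0.043,"ty":-0.015,"tz":-0.000,"spin":-4.90},{"tx":0.044,"ty":-0.012,"tz":-0.000,"spin":-4.90},{"tx":0.045,"ty":-0.008,"tz":-0.000,"spin":-4.90},{"tx":0.045,"ty":-0.004,"tz":-0.000,"spin":-4.90},{"tx":0.045,"ty":-0.000,"tz":-0.000,"spin":-4.90},{"tx":0.045,"ty":0.004,"tz":-0.000,"spin":-4.90},{"tx":0.045,"ty":0.008,"tz":-0.000,"spin":-4.90},{"tx":0.044,"ty":0.011,"tz":-0.000,"spin":-4.90},{"tx":0.043,"ty":0.015,"tz":-0.000,"spin":-4.90},{"tx":0.041,"ty":0.019,"tz":-0.000,"spin":-4.90},{"tx":0.040,"ty":0.022,"tz":-0.000,"spin":-4.90},{"tx":0.038,"ty":0.025,"tz":-0.000,"spin":-4.90},{"tx":0.035,"ty":0.029,"tz":-0.000,"spin":-4.90},
```

```bash
python3 -m inch '[{"gripper":0.07,"tx":0.037,"ty":-0.026,"tz":0,"spin":-4.9},{"gripper":0.07,"tx":0.039,"ty":-0.022,"tz":0,"spin":-4.9},{"gripper":0.07,"tx":0.041,"ty":-0.019,"tz":0,"spin":-4.9},{"gripper":0.07,"tx":0.043,"ty":-0.015,"tz":0,"spin":-4.9},{"gripper":0.07,"tx":0.044,"ty":-0.012,"tz":0,"spin":-4.9},{"gripper":0.07,"tx":0.045,"ty":-0.008,"tz":0,"spin":-4.9},{"gripper":0.07,"tx":0.045,"ty":-0.004,"tz":0,"spin":-4.9},{"gripper":0.07,"tx":0.045,"ty":0,"tz":0,"spin":-4.9}]' 30 && python3 -m inch '[{"gripper":0.07,"tx":0.045,"ty":0.004,"tz":0,"spin":-4.9},{"gripper":0.07,"tx":0.045,"ty":0.008,"tz":0,"spin":-4.9},{"gripper":0.07,"tx":0.044,"ty":0.011,"tz":0,"spin":-4.9},{"gripper":0.07,"tx":0.043,"ty":0.015,"tz":0,"spin":-4.9},{"gripper":0.07,"tx":0.041,"ty":0.019,"tz":0,"spin":-4.9},{"gripper":0.07,"tx":0.040,"ty":0.022,"tz":0,"spin":-4.9},{"gripper":0.07,"tx":0.038,"ty":0.025,"tz":0,"spin":-4.9},{"gripper":0.07,"tx":0.035,"ty":0.029,"tz":0,"spin":-4.9}]'
python3 - <<'E'
from h import *
w=load("wrist","w1"); print(w["extrinsics"][:3,3],w["K"][0,0])
print(pj(w,[[632,-65,142],[632,-65,90]]))
for n in ("brown_bottle","stage"):
    print([(d["conf"],d["centre"]) for d in masks_of("wrist",n)])
plan((632,-65,235),92.2,1)
E
```

```text
clock: 3.5
eef_pos: [391.2, -334.5, 231.6]
tcp_rot: [3.141, 0.0, 0.929]
contact_force: [0.5, 0.0, -0.8]
opening: 0.82
clock: 4.3
eef_pos: [633.0, -62.8, 231.4]
tcp_rot: [3.141, 0.0, 1.614]
contact_force: [0.4, 0.2, 0.4]
opening: 0.822
[629.78515611   5.25016199 374.84562988] 376.3846891232797
[[277.55059796 221.67517455]
 [277.75497928 202.38527159]]
[(0.72, [203.0, 280.7])]
[(0.7, [45.1, 270.7])]
at [633.3 -62.4 230.9] yaw 92.45 q [-0.1   0.37  1.61  0.    1.16 -0.14] F [-0.3 -0.3 -0.1] op 0.821 t 4.45
{"tx":-0.003,"ty":-0.001,"tz":-0.004,"spin":0.25},
```

View pics/w1.png

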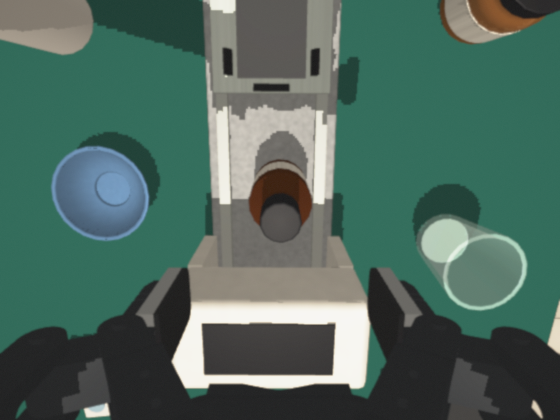

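The wrist view shows the stopper at (281,222), 2–3 mm to the right of where I predicted it. I'll correct to (634,-65), go down and grip.

```bash
python3 -m inch '[{"gripper":0.07,"tx":-0.003,"ty":0.001,"tz":0,"spin":0.25},{"gripper":0.07,"tx":0,"ty":0,"tz":0.03,"spin":0},{"gripper":0.07,"tx":0,"ty":0,"tz":0.03,"spin":0},{"gripper":0.07,"tx":0,"ty":0,"tz":0.03,"spin":0},{"gripper":0.07,"tx":0,"ty":0,"tz":0.02,"spin":0},{"gripper":0.07,"tx":0,"ty":0,"tz":0.01,"spin":0},{"gripper":0.07,"tx":0,"ty":0,"tz":0,"spin":0},{"gripper":0.04,"tx":0,"ty":0,"tz":0,"spin":0}]' 30
python3 - <<'E'
from h import *
w=load("wrist","w2");plan((634,-65,110),92.2,1)
E
```

```text
clock: 5.25
eef_pos: [633.4, -68.2, 112.3]
tcp_rot: [3.14, 0.0, 1.605]
contact_force: [0.9, 0.1, 0.9]
opening: 0.668
at [633.8 -68.1 112.7] yaw 91.96 q [-0.11  0.5   1.7  -0.    0.94 -0.14] F [ 0.5  0.8 -0.2] op 0.579 t 5.3
{"tx":0.003,"ty":0.000,"tz":0.003,"spin":-0.24},
```

View pics/w2.png

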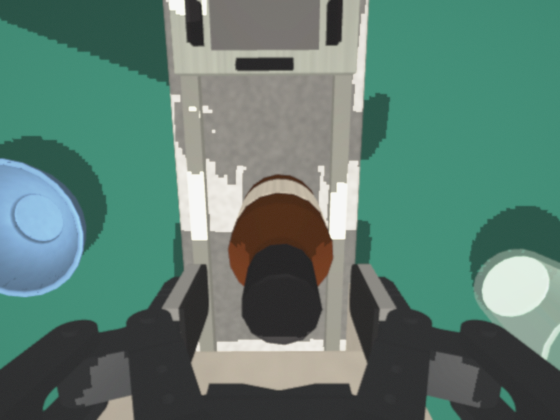

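The stopper lies centred between the fingers, at about (282,300). I'll shift 3 mm in y and close.

```bash
python3 -m inch '[{"gripper":0.04,"tx":0.003,"ty":0,"tz":0.002,"spin":-0.2},{"gripper":0.03,"tx":0,"ty":0,"tz":0,"spin":0},{"gripper":0.02,"tx":0,"ty":0,"tz":0,"spin":0},{"gripper":0.015,"tx":0,"ty":0,"tz":0,"spin":0},{"gripper":0.015,"tx":0,"ty":0,"tz":0,"spin":0},{"gripper":0.015,"tx":0,"ty":0,"tz":0,"spin":0},{"gripper":0.015,"tx":0,"ty":0,"tz":0,"spin":0},{"gripper":0.015,"tx":0,"ty":0,"tz":0,"spin":0}]' 35
python3 - <<'E'
from h import *
plan((634,-65,230),92.2,6)
E
```

```text
clock: 6.1
eef_pos: [633.6, -64.4, 110.0]
tcp_rot: [3.14, 0.0, 1.609]
contact_force: [0.4, 0.5, 5.8]
opening: 0.313
at [633.6 -64.4 110. ] yaw 92.21 q [-0.1   0.5   1.7   0.    0.94 -0.14] F [0.4 0.5 5.8] op 0.313 t 6.1
{"tx":-0.000,"ty":0.000,"tz":-0.020,"spin":0.00},{"tx":-0.000,"ty":0.000,"tz":-0.020,"spin":0.00},{"tx":-0.000,"ty":0.000,"tz":-0.020,"spin":0.00},{"tx":-0.000,"ty":0.000,"tz":-0.020,"spin":0.00},{"tx":-0.000,"ty":0.000,"tz":-0.020,"spin":0.00},{"tx":-0.000,"ty":0.000,"tz":-0.020,"spin":0.00},
```

```bash
python3 -m inch '[{"gripper":0.015,"tx":0,"ty":0,"tz":-0.005,"spin":0},{"gripper":0.015,"tx":0,"ty":0,"tz":-0.01,"spin":0},{"gripper":0.015,"tx":0,"ty":0,"tz":-0.02,"spin":0},{"gripper":0.015,"tx":0,"ty":0,"tz":-0.025,"spin":0},{"gripper":0.015,"tx":0,"ty":0,"tz":-0.03,"spin":0},{"gripper":0.015,"tx":0,"ty":0,"tz":-0.03,"spin":0},{"gripper":0.015,"tx":0,"ty":0,"tz":-0.02,"spin":0},{"gripper":0.015,"tx":0,"ty":0,"tz":-0.012,"spin":0}]'
python3 - <<'E'
from h import *
plan((431.5,287.5,262),94.8,12)
f=load("top","t2"); load("scene","s2")
# refine bench now bottle is off
w=load("wrist","w3")
E
```

```text
clock: 6.9
eef_pos: [633.5, -64.6, 263.7]
tcp_rot: [3.139, 0.0, 1.609]
contact_force: [-0.1, 0.0, -2.5]
opening: 0.316
at [633.5 -64.6 263.7] yaw 92.2 q [-0.1   0.34  1.57 -0.    1.22 -0.14] F [-0.1  0.  -2.5] op 0.316 t 6.9
{"tx":0.030,"ty":-0.016,"tz":0.000,"spin":-0.22},{"tx":0.030,"ty":-0.016,"tz":0.000,"spin":-0.22},{"tx":0.030,"ty":-0.015,"tz":0.000,"spin":-0.22},{"tx":0.030,"ty":-0.015,"tz":0.000,"spin":-0.22},{"tx":0.030,"ty":-0.015,"tz":0.000,"spin":-0.22},{"tx":0.030,"ty":-0.015,"tz":0.000,"spin":-0.22},{"tx":0.030,"ty":-0.015,"tz":0.000,"spin":-0.22},{"tx":0.030,"ty":-0.015,"tz":0.000,"spin":-0.22},{"tx":0.030,"ty":-0.015,"tz":0.000,"spin":-0.22},{"tx":0.030,"ty":-0.015,"tz":0.000,"spin":-0.22},{"tx":0.031,"ty":-0.015,"tz":0.000,"spin":-0.22},{"tx":0.031,"ty":-0.014,"tz":0.000,"spin":-0.22},
```

View pics/w3.png

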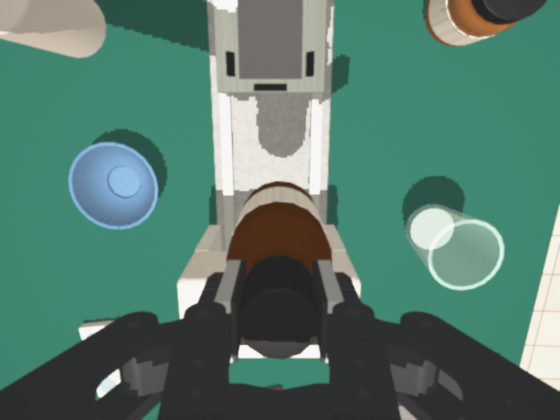

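View pics/s2.png

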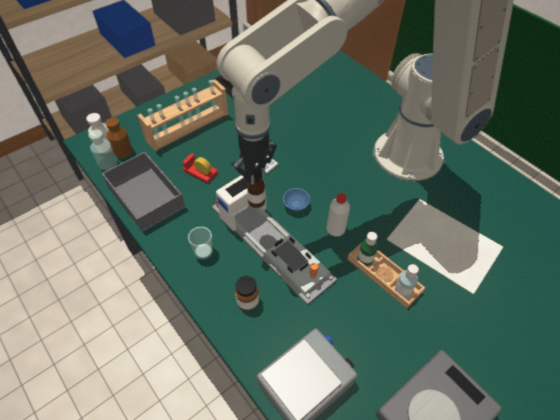

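The bottle is held upright off the bench, and the stopper shows between the pads at (278,305). I'll carry it to the tray.

```bash
python3 -m inch '[{"gripper":0.015,"tx":0.015,"ty":-0.008,"tz":0,"spin":-0.22},{"gripper":0.015,"tx":0.03,"ty":-0.016,"tz":0,"spin":-0.22},{"gripper":0.015,"tx":0.03,"ty":-0.015,"tz":0,"spin":-0.22},{"gripper":0.015,"tx":0.03,"ty":-0.015,"tz":0,"spin":-0.22},{"gripper":0.015,"tx":0.03,"ty":-0.015,"tz":0,"spin":-0.22},{"gripper":0.015,"tx":0.03,"ty":-0.015,"tz":0,"spin":-0.22},{"gripper":0.015,"tx":0.03,"ty":-0.015,"tz":0,"spin":-0.22},{"gripper":0.015,"tx":0.03,"ty":-0.015,"tz":0,"spin":-0.22}]' && python3 -m inch '[{"gripper":0.015,"tx":0.03,"ty":-0.015,"tz":0,"spin":-0.22},{"gripper":0.015,"tx":0.03,"ty":-0.015,"tz":0,"spin":-0.22},{"gripper":0.015,"tx":0.03,"ty":-0.015,"tz":0,"spin":-0.22},{"gripper":0.015,"tx":0.03,"ty":-0.015,"tz":0,"spin":-0.22},{"gripper":0.015,"tx":0.015,"ty":-0.007,"tz":0,"spin":0},{"gripper":0.015,"tx":0,"ty":0,"tz":0,"spin":0},{"gripper":0.015,"tx":0,"ty":0,"tz":0,"spin":0},{"gripper":0.015,"tx":0,"ty":0,"tz":0,"spin":0}]'
python3 - <<'E'
from h import *
plan((431.5,287.5,140),94.8,6)
f=load("top"); cv2.imwrite("pics/t3.png",cv2.resize(f["pixels"][190:320,90:300,::-1],None,fx=3.8,fy=3.8,interpolation=cv2.INTER_CUBIC))
s=load("scene");cv2.imwrite("pics/s3.png",cv2.resize(s["pixels"][190:320,300:500,::-1],None,fx=4,fy=4,interpolation=cv2.INTER_CUBIC))
w=load("wrist","w4")
print(masks_of("wrist","cork_pad")[:1] and [(d["conf"],d["centre"]) for d in masks_of("wrist","cork_pad")])
print("pred tray corners",pj(w,[[460.6,405.9,30],[480.1,176.3,30],[403.1,170.5,30],[383.9,399.2,30],[431.5,287.5,9]]).round(0).tolist())
E
```

```text
clock: 7.85
eef_pos: [504.9, 155.5, 259.8]
tcp_rot: [-3.139, 0.0, 1.64]
contact_force: [0.4, -0.4, -1.4]
opening: 0.316
clock: 8.65
eef_pos: [430.0, 283.0, 260.7]
tcp_rot: [-3.141, 0.001, 1.655]
contact_force: [-0.1, 0.3, -2.2]
opening: 0.313
at [430.  283.  260.7] yaw 94.83 q [ 0.58  0.15  1.83 -0.    1.16  0.5 ] F [-0.1  0.3 -2.2] op 0.313 t 8.65
{"tx":0.001,"ty":0.000,"tz":0.020,"spin":0.01},{"tx":0.001,"ty":0.000,"tz":0.020,"spin":0.01},{"tx":0.001,"ty":0.000,"tz":0.020,"spin":0.01},{"tx":0.001,"ty":0.000,"tz":0.020,"spin":0.01},{"tx":0.001,"ty":0.000,"tz":0.020,"spin":0.01},{"tx":0.001,"ty":0.000,"tz":0.020,"spin":0.01},
[(0.74, [98.8, 284.9])]
pred tray corners [[323.0, 50.0], [317.0, 279.0], [246.0, 279.0], [239.0, 50.0], [281.0, 171.0]]
```

View pics/w4.png

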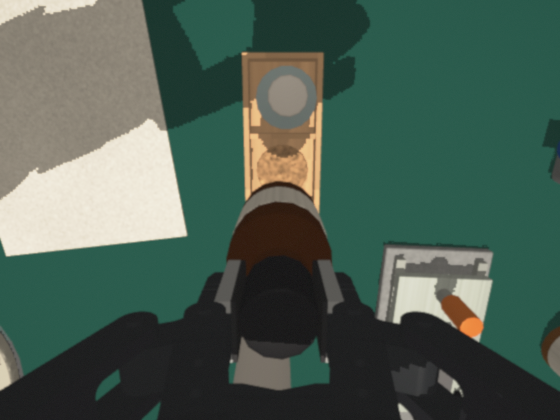

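View pics/t3.png

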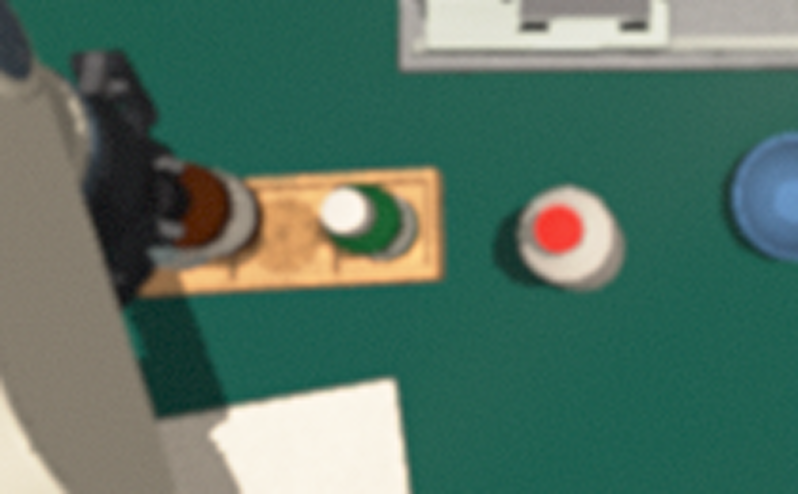

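View pics/s3.png

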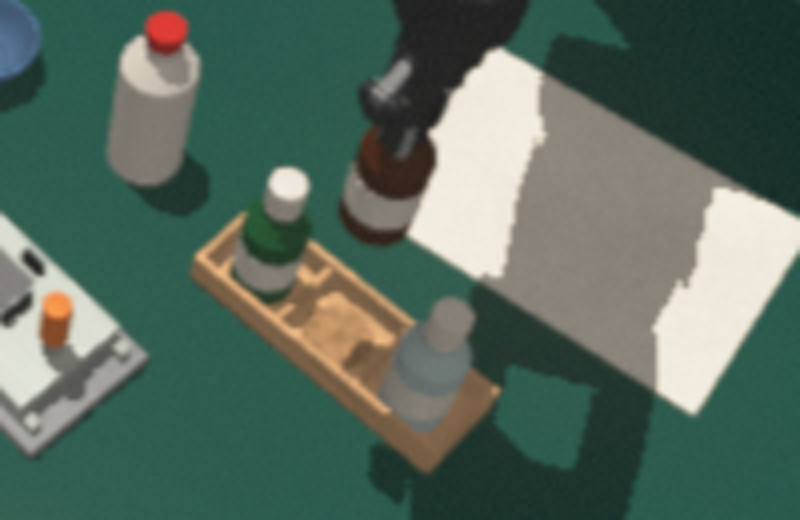

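The top view shows the cork place free. In the wrist view the tray's far end is at row 53 (I predicted 50), so I shift the target to (432,286.5) and lower.

```bash
python3 -m inch '[{"gripper":0.015,"tx":0.003,"ty":0.002,"tz":0.01,"spin":0},{"gripper":0.015,"tx":0,"ty":0,"tz":0.025,"spin":0},{"gripper":0.015,"tx":0,"ty":0,"tz":0.03,"spin":0},{"gripper":0.015,"tx":0,"ty":0,"tz":0.03,"spin":0},{"gripper":0.015,"tx":0,"ty":0,"tz":0.02,"spin":0},{"gripper":0.015,"tx":0,"ty":0,"tz":0.015,"spin":0},{"gripper":0.015,"tx":0,"ty":0,"tz":0.01,"spin":0},{"gripper":0.015,"tx":0,"ty":0,"tz":0.0,"spin":0}]'
python3 - <<'E'
from h import *
plan((432,286.5,107),94.8,4)
s=load("scene");cv2.imwrite("pics/s4.png",cv2.resize(s["pixels"][190:320,300:500,::-1],None,fx=4,fy=4,interpolation=cv2.INTER_CUBIC))
w=load("wrist","w5")
E
```

```text
clock: 9.7
eef_pos: [431.2, 286.4, 119.7]
tcp_rot: [-3.139, 0.001, 1.655]
contact_force: [-0.8, -1.1, -2.1]
opening: 0.319
at [431.2 286.4 119.7] yaw 94.84 q [0.58 0.33 1.96 0.   0.86 0.5 ] F [-0.8 -1.1 -2.1] op 0.319 t 9.7
{"tx":0.000,"ty":0.000,"tz":0.003,"spin":0.01},{"tx":0.000,"ty":0.000,"tz":0.003,"spin":0.01},{"tx":0.000,"ty":0.000,"tz":0.003,"spin":0.01},{"tx":0.000,"ty":0.000,"tz":0.003,"spin":0.01},
```

View pics/w5.png

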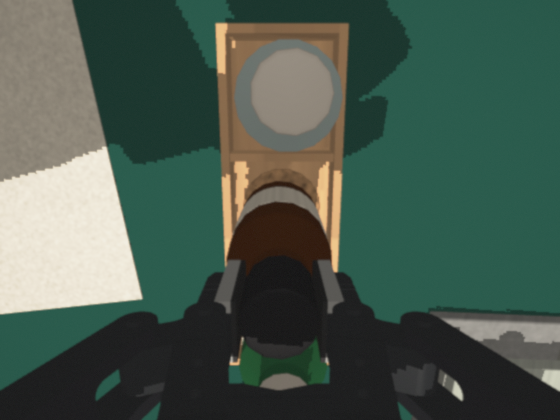

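View pics/s4.png

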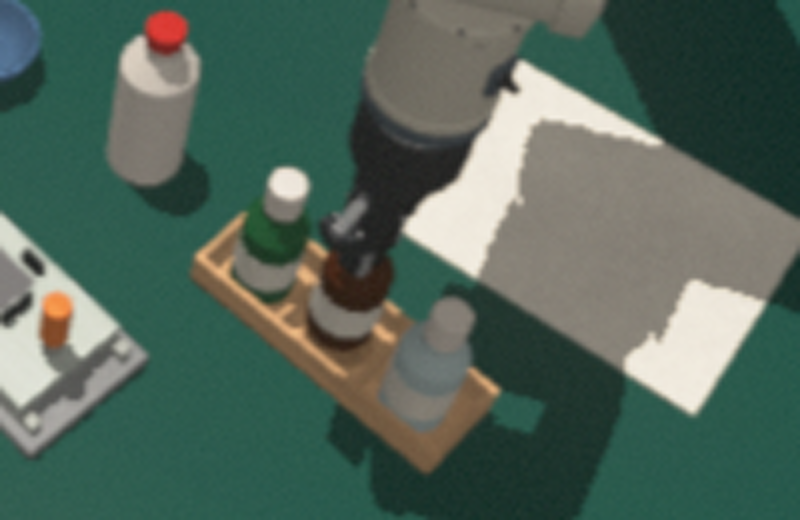

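```bash
python3 - <<'E'
from h import *
w=load("wrist")
a=np.linspace(0,2*np.pi,73)
for y in(284,286.5,289):
    c=pj(w,np.c_[432+27*np.cos(a),y+27*np.sin(a),0*a+9]);print(y,"cork top row",c[:,1].min().round(1),c[:,0].min().round(1),c[:,0].max().round(1))
# divider wall beyond place and tray end
t=np.radians(4.8);R=np.array([[np.cos(t),-np.sin(t)],[np.sin(t),np.cos(t)]])
P=[np.r_[np.array([432,286.5])+R@q,30] for q in([-37.5,112.5],[37.5,112.5],[0,112.5],[0,107.5])]
print(pj(w,P).round(0))
E
```

```text
284 cork top row 175.5 240.3 316.8
286.5 cork top row 171.9 240.5 317.2
289 cork top row 168.3 240.7 317.6
[[213.  29.]
 [345.  29.]
 [279.  29.]
 [279.  38.]]
```

```bash
python3 -m inch '[{"gripper":0.015,"tx":0.0015,"ty":0.001,"tz":0.003,"spin":0},{"gripper":0.015,"tx":0,"ty":0,"tz":0.003,"spin":0},{"gripper":0.015,"tx":0,"ty":0,"tz":0.003,"spin":0},{"gripper":0.015,"tx":0,"ty":0,"tz":0.0025,"spin":0},{"gripper":0.015,"tx":0,"ty":0,"tz":0.001,"spin":0},{"gripper":0.015,"tx":0,"ty":0,"tz":0.0,"spin":0},{"gripper":0.015,"tx":0,"ty":0,"tz":0,"spin":0},{"gripper":0.015,"tx":0,"ty":0,"tz":0.0,"spin":0}]'
```

```text
clock: 10.65
eef_pos: [432.9, 288.5, 108.9]
tcp_rot: [3.141, -0.0, 1.655]
contact_force: [-0.8, -0.4, -2.0]
opening: 0.321
```

```bash
python3 -m inch '[{"gripper":0.015,"tx":0,"ty":0,"tz":0.001,"spin":0},{"gripper":0.015,"tx":0,"ty":0,"tz":0.001,"spin":0},{"gripper":0.015,"tx":0,"ty":0,"tz":0,"spin":0},{"gripper":0.015,"tx":0,"ty":0,"tz":0,"spin":0},{"gripper":0.015,"tx":0,"ty":0,"tz":0,"spin":0},{"gripper":0.015,"tx":0,"ty":0,"tz":0.0,"spin":0},{"gripper":0.015,"tx":0,"ty":0,"tz":0,"spin":0},{"gripper":0.015,"tx":0,"ty":0,"tz":0.0,"spin":0}]'
```

```text
clock: 11.45
eef_pos: [433.0, 288.6, 107.0]
tcp_rot: [3.141, -0.0, 1.655]
contact_force: [-0.7, 0.7, 4.7]
opening: 0.317
```

Contact: Fz went from −2.0 to +4.7 N. I'll release gently and rise.

```bash
python3 -m inch '[{"gripper":0.03,"tx":0,"ty":0,"tz":0,"spin":0},{"gripper":0.034,"tx":0,"ty":0,"tz":0,"spin":0},{"gripper":0.04,"tx":0,"ty":0,"tz":0,"spin":0},{"gripper":0.05,"tx":0,"ty":0,"tz":0,"spin":0},{"gripper":0.06,"tx":0,"ty":0,"tz":0,"spin":0},{"gripper":0.06,"tx":0,"ty":0,"tz":-0.02,"spin":0},{"gripper":0.06,"tx":0,"ty":0,"tz":-0.04,"spin":0},{"gripper":0.07,"tx":0,"ty":0,"tz":-0.05,"spin":0}]'
python3 - <<'E'
from h import *
w=load("wrist","w6")
s=load("scene");cv2.imwrite("pics/s5.png",cv2.resize(s["pixels"][190:320,300:500,::-1],None,fx=4,fy=4,interpolation=cv2.INTER_CUBIC))
plan((439.5,-299.5,230),98,16)
E
```

```text
clock: 12.25
eef_pos: [431.6, 287.7, 216.4]
tcp_rot: [-3.138, 0.002, 1.655]
contact_force: [1.0, 0.3, -0.1]
opening: 0.813
at [435.9 290.5 223. ] yaw 94.85 q [ 0.59  0.2   1.86 -0.    1.07  0.5 ] F [ 0.  -0.4 -0.5] op 0.82 t 12.35
{"tx":-0.037,"ty":-0.003,"tz":-0.000,"spin":-0.20},{"tx":-0.037,"ty":-0.003,"tz":-0.000,"spin":-0.20},{"tx":-0.037,"ty":-0.003,"tz":-0.000,"spin":-0.20},{"tx":-0.037,"ty":-0.003,"tz":-0.000,"spin":-0.20},{"tx":-0.037,"ty":-0.003,"tz":-0.000,"spin":-0.20},{"tx":-0.037,"ty":-0.004,"tz":-0.000,"spin":-0.20},{"tx":-0.037,"ty":-0.004,"tz":-0.000,"spin":-0.20},{"tx":-0.037,"ty":-0.004,"tz":-0.000,"spin":-0.20},{"tx":-0.037,"ty":-0.004,"tz":-0.000,"spin":-0.20},{"tx":-0.037,"ty":-0.004,"tz":-0.000,"spin":-0.20},{"tx":-0.037,"ty":-0.004,"tz":-0.000,"spin":-0.20},{"tx":-0.037,"ty":-0.004,"tz":-0.000,"spin":-0.20},{"tx":-0.037,"ty":-0.004,"tz":-0.000,"spin":-0.20},{"tx":-0.037,"ty":-0.005,"tz":-0.000,"spin":-0.20},{"tx":-0.037,"ty":-0.005,"tz":-0.000,"spin":-0.20},{"tx":-0.037,"ty":-0.005,"tz":-0.000,"spin":-0.20},
```

View pics/w6.png

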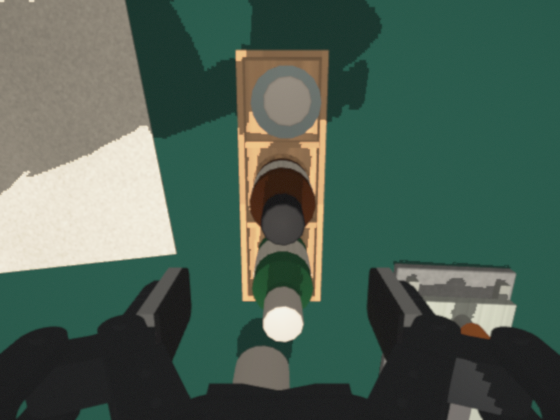

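View pics/s5.png

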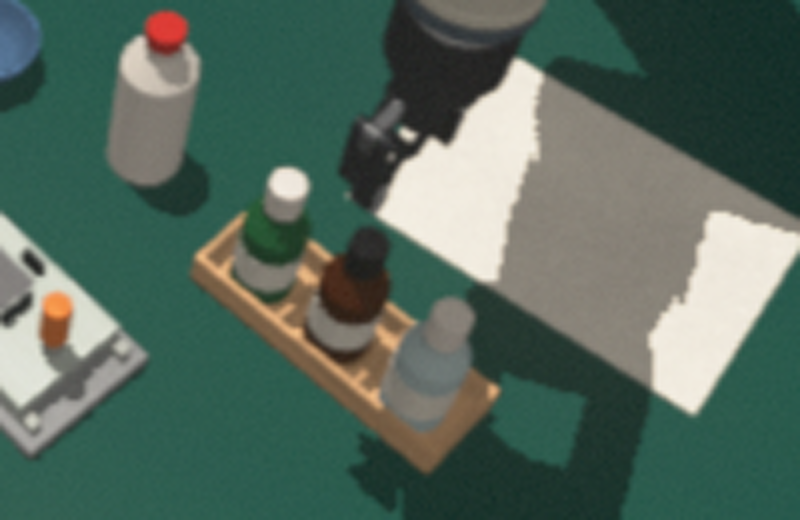

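The brown bottle stands upright in the tray's middle place: (345,290) in the scene crop, (283,200) in the wrist view. Next is the plate.

```bash
python3 -m inch '[{"gripper":0.078,"tx":-0.037,"ty":-0.003,"tz":-0.002,"spin":-0.2},{"gripper":0.078,"tx":-0.037,"ty":-0.003,"tz":-0.002,"spin":-0.2},{"gripper":0.078,"tx":-0.037,"ty":-0.003,"tz":-0.002,"spin":-0.2},{"gripper":0.078,"tx":-0.037,"ty":-0.003,"tz":0,"spin":-0.2},{"gripper":0.078,"tx":-0.037,"ty":-0.003,"tz":0,"spin":-0.2},{"gripper":0.078,"tx":-0.037,"ty":-0.004,"tz":0,"spin":-0.2},{"gripper":0.078,"tx":-0.037,"ty":-0.004,"tz":0,"spin":-0.2},{"gripper":0.078,"tx":-0.037,"ty":-0.004,"tz":0,"spin":-0.2}]' && python3 -m inch '[{"gripper":0.078,"tx":-0.037,"ty":-0.004,"tz":0,"spin":-0.2},{"gripper":0.078,"tx":-0.037,"ty":-0.004,"tz":0,"spin":-0.2},{"gripper":0.078,"tx":-0.037,"ty":-0.004,"tz":0,"spin":-0.2},{"gripper":0.078,"tx":-0.037,"ty":-0.004,"tz":0,"spin":-0.2},{"gripper":0.078,"tx":-0.037,"ty":-0.004,"tz":0,"spin":-0.2},{"gripper":0.078,"tx":-0.037,"ty":-0.005,"tz":0.01,"spin":-0.2},{"gripper":0.078,"tx":-0.037,"ty":-0.005,"tz":0.03,"spin":-0.2},{"gripper":0.078,"tx":-0.037,"ty":-0.005,"tz":0.03,"spin":-0.2}]'
cat >> h.py <<'E'
def plate(f,cam,z,cl=None):
    r=masks_of(cam,"spot_plate"); 
    for m in r[:2]:
        ct,_=cv2.findContours(m["pixels"].astype(np.uint8),cv2.RETR_EXTERNAL,cv2.CHAIN_APPROX_NONE)
        q=max(ct,key=cv2.contourArea)[:,0,:]
        w_=bp(f,q,z)[:,:2].astype(np.float32); r=cv2.minAreaRect(w_); print("plate",cam,round(m["conf"],2),np.round(r[0],1),np.round(r[1],1),round(r[2],1), m["centre"])
E
python3 - <<'E'
from h import *
w=load("wrist","w7"); plate(w,"wrist",12)
f=load("top"); plate(f,"top",12)
plan((439.5,-299.5,150),98,1)
E
```

```text
clock: 13.15
eef_pos: [434.2, -10.2, 222.7]
tcp_rot: [3.141, 0.0, 1.684]
contact_force: [0.5, -0.4, 0.6]
opening: 0.912
clock: 13.95
eef_pos: [436.8, -308.8, 152.4]
tcp_rot: [3.14, 0.001, 1.711]
contact_force: [0.6, 0.3, -0.1]
opening: 0.912
plate wrist 0.8 [ 439.6 -300.4] [ 59.9 101.2] 8.7 [184.8, 282.4]
plate top 0.59 [ 438.  -300.9] [ 60.1 101.9] 8.7 [256.3, 378.7]
plate top 0.41 [432.8  81.4] [71.8 61. ] 47.3 [251.2, 239.7]
at [ 435.8 -306.9  151.7] yaw 97.94 q [-0.62  0.31  1.9   0.    0.94 -0.76] F [-0.5  1.2  0.4] op 0.919 t 14.15
{"tx":0.007,"ty":0.005,"tz":0.002,"spin":-0.06},
```

View pics/w7.png

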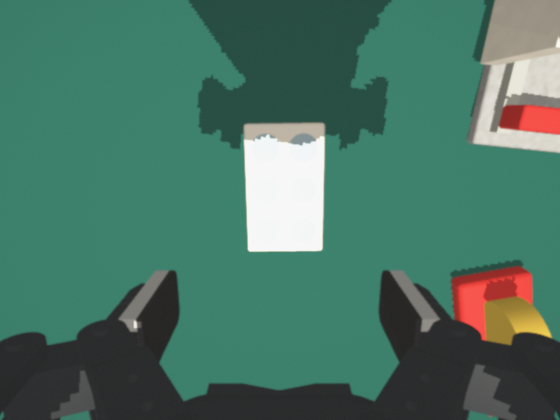

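The plate lies clear at about (284,187) in the wrist view, and wrist and top agree: (439.5,-300.5), yaw 8.7°. Going down.

```bash
python3 -m inch '[{"gripper":0.078,"tx":0.006,"ty":0.0045,"tz":0.01,"spin":-0.7},{"gripper":0.078,"tx":0,"ty":0,"tz":0.03,"spin":0},{"gripper":0.078,"tx":0,"ty":0,"tz":0.035,"spin":0},{"gripper":0.078,"tx":0,"ty":0,"tz":0.03,"spin":0},{"gripper":0.078,"tx":0,"ty":0,"tz":0.02,"spin":0},{"gripper":0.075,"tx":0,"ty":0,"tz":0.01,"spin":0},{"gripper":0.072,"tx":0,"ty":0,"tz":0.005,"spin":0},{"gripper":0.07,"tx":0,"ty":0,"tz":0,"spin":0}]' 35
python3 - <<'E'
from h import *
w=load("wrist","w8"); plate(w,"wrist",12)
plan((439.5,-300.5,2),98.7,1)
E
```

```text
clock: 14.95
eef_pos: [440.7, -299.8, 13.1]
tcp_rot: [3.141, 0.0, 1.724]
contact_force: [-0.3, -0.0, 0.9]
opening: 0.823
plate wrist 0.66 [ 439.7 -299.5] [ 59.7 100.5] 8.6 [261.7, 274.6]
at [ 441.  -300.4   13.8] yaw 98.77 q [-0.6   0.52  1.98  0.    0.64 -0.75] F [ 0.2 -0.1  0.8] op 0.82 t 15.05
{"tx":0.000,"ty":-0.002,"tz":0.012,"spin":0.07},
```

View pics/w8.png

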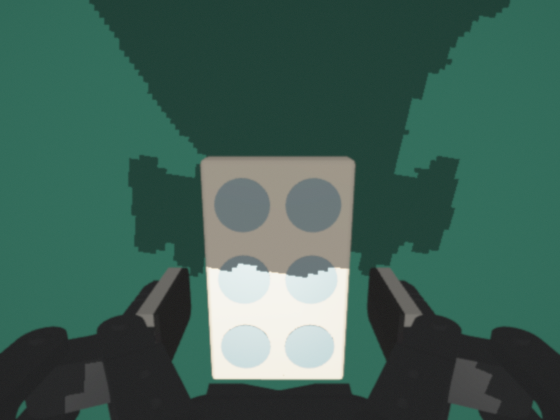

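```bash
python3 -m inch '[{"gripper":0.07,"tx":0,"ty":-0.001,"tz":0.005,"spin":0},{"gripper":0.07,"tx":0,"ty":0,"tz":0.003,"spin":0},{"gripper":0.07,"tx":0,"ty":0,"tz":0.002,"spin":0},{"gripper":0.07,"tx":0,"ty":0,"tz":0.001,"spin":0},{"gripper":0.07,"tx":0,"ty":0,"tz":0.0,"spin":0},{"gripper":0.07,"tx":0,"ty":0,"tz":0,"spin":0},{"gripper":0.07,"tx":0,"ty":0,"tz":0,"spin":0},{"gripper":0.07,"tx":0,"ty":0,"tz":0,"spin":0}]' 35
python3 - <<'E'
from h import *
plan((439.5,-300.5,2),98.7,1)
E
```

```text
clock: 15.85
eef_pos: [439.3, -300.5, 1.9]
tcp_rot: [3.142, 0.0, 1.723]
contact_force: [-0.0, -0.7, 0.3]
opening: 0.822
at [ 439.3 -300.5    1.9] yaw 98.74 q [-0.6   0.54  1.98 -0.    0.62 -0.76] F [-0.  -0.7  0.3] op 0.822 t 15.85
{"tx":-0.000,"ty":0.000,"tz":-0.000,"spin":0.04},
```

```bash
python3 -m inch '[{"gripper":0.07,"tx":0,"ty":0,"tz":0.002,"spin":0},{"gripper":0.066,"tx":0,"ty":0,"tz":0,"spin":0},{"gripper":0.062,"tx":0,"ty":0,"tz":0,"spin":0},{"gripper":0.058,"tx":0,"ty":0,"tz":0,"spin":0},{"gripper":0.05,"tx":0,"ty":0,"tz":0.0,"spin":0},{"gripper":0.05,"tx":0,"ty":0,"tz":0,"spin":0},{"gripper":0.05,"tx":0,"ty":0,"tz":0,"spin":0},{"gripper":0.05,"tx":0,"ty":0,"tz":0,"spin":0}]' 35
python3 - <<'E'
from h import *
load("wrist","w9")
E
```

```text
clock: 16.65
eef_pos: [439.4, -300.5, 0.1]
tcp_rot: [3.141, 0.0, 1.723]
contact_force: [-1.1, 1.1, 4.7]
opening: 0.692
```

View pics/w9.png

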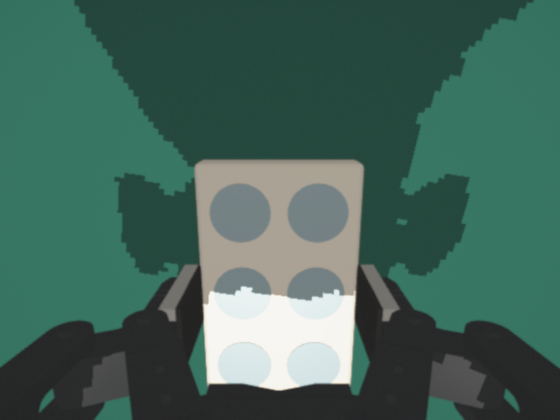

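The plate is held centred, with opening 0.69 (59 mm). I'll lift it, then refine the nest position.

```bash
python3 -m inch '[{"gripper":0.05,"tx":0,"ty":0,"tz":-0.003,"spin":0},{"gripper":0.05,"tx":0,"ty":0,"tz":-0.01,"spin":0},{"gripper":0.05,"tx":0,"ty":0,"tz":-0.025,"spin":0},{"gripper":0.05,"tx":0,"ty":0,"tz":-0.035,"spin":0},{"gripper":0.05,"tx":0,"ty":0,"tz":-0.04,"spin":0},{"gripper":0.05,"tx":0,"ty":0,"tz":-0.04,"spin":0},{"gripper":0.05,"tx":0,"ty":0,"tz":-0.035,"spin":0},{"gripper":0.05,"tx":0,"ty":0,"tz":-0.02,"spin":0}]' 45
python3 - <<'E'
from h import *
plan((620,77,205),92.2,14)
w=load("wrist","w10")
f=load("top"); cv2.imwrite("pics/t4.png",cv2.resize(f["pixels"][155:220,185:365,::-1],None,fx=4.4,fy=4.4,interpolation=cv2.INTER_CUBIC))
for n,z in (("stage",36),("nest",36),("bench",12)):
    m=masks_of("top",n)[0]["pixels"].astype(np.uint8)
    if n!="bench": m[:, :205+0]=m[:, :205]
    ct,_=cv2.findContours(m,cv2.RETR_EXTERNAL,cv2.CHAIN_APPROX_NONE)
    q=max(ct,key=cv2.contourArea)[:,0,:]; r=cv2.minAreaRect(bp(f,q,z)[:,:2].astype(np.float32));print(n,r)
s=load("scene"); cv2.imwrite("pics/s6.png",cv2.resize(s["pixels"][190:300,205:340,::-1],None,fx=5,fy=5,interpolation=cv2.INTER_CUBIC))
E
```

```text
clock: 17.5
eef_pos: [439.9, -300.9, 211.5]
tcp_rot: [3.139, 0.003, 1.723]
contact_force: [-0.1, 0.4, -1.7]
opening: 0.683
at [ 439.9 -300.9  211.5] yaw 98.74 q [-0.6   0.23  1.85 -0.    1.06 -0.76] F [-0.1  0.4 -1.7] op 0.683 t 17.5
{"tx":0.025,"ty":0.017,"tz":0.000,"spin":0.47},{"tx":0.025,"ty":0.017,"tz":0.000,"spin":0.47},{"tx":0.025,"ty":0.016,"tz":0.000,"spin":0.47},{"tx":0.025,"ty":0.016,"tz":0.000,"spin":0.47},{"tx":0.025,"ty":0.016,"tz":0.000,"spin":0.47},{"tx":0.025,"ty":0.016,"tz":0.000,"spin":0.47},{"tx":0.026,"ty":0.016,"tz":0.000,"spin":0.47},{"tx":0.026,"ty":0.015,"tz":0.000,"spin":0.47},{"tx":0.026,"ty":0.015,"tz":0.000,"spin":0.47},{"tx":0.026,"ty":0.015,"tz":0.000,"spin":0.47},{"tx":0.026,"ty":0.015,"tz":0.000,"spin":0.47},{"tx":0.026,"ty":0.015,"tz":0.000,"spin":0.47},{"tx":0.026,"ty":0.014,"tz":0.000,"spin":0.47},{"tx":0.026,"ty":0.014,"tz":0.000,"spin":0.47},
stage ((616.4067993164062, 103.62854766845703), (102.26213836669922, 178.84304809570312), 2.726386547088623)
nest ((617.171875, 105.1684799194336), (101.93168640136719, 176.3891143798828), 1.9525840282440186)
bench ((442.51171875, 224.536376953125), (75.14622497558594, 52.91942596435547), 70.25353240966797)
```

View pics/t4.png

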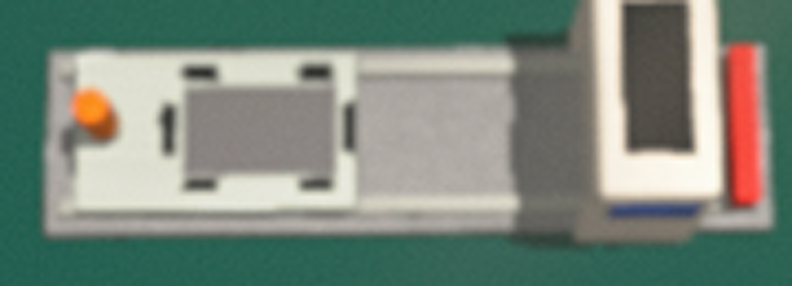

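View pics/s6.png

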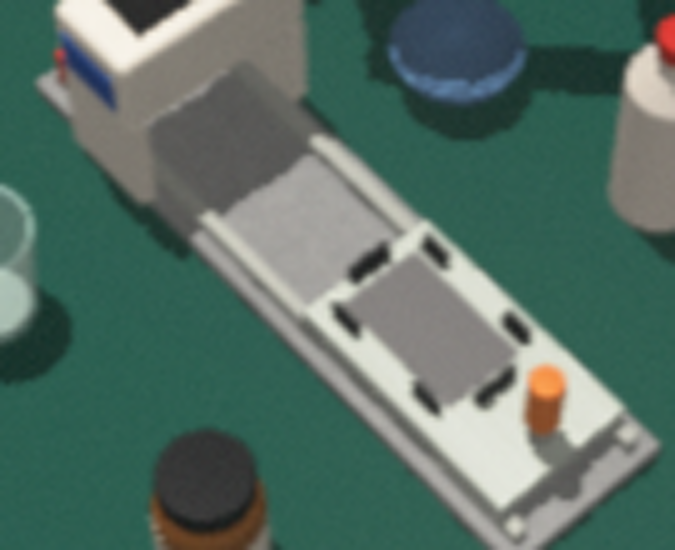

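View pics/w10.png

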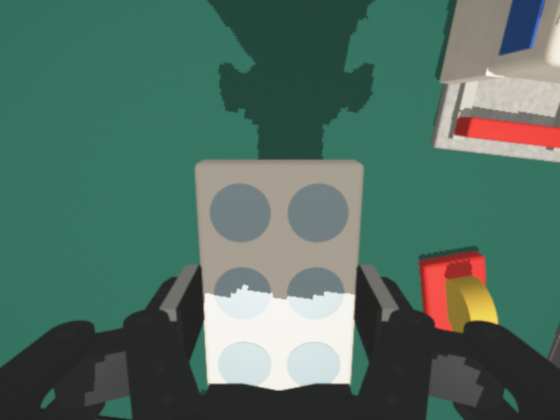

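```bash
python3 - <<'E'
from h import *
f=load("top"); s=load("scene")
A=lambda c,k,o:(np.array(c)+.5)/k-.5+np.array(o)
a=bp(f,A([(184,86),(334,86),(334,174),(184,174)],4.4,(185,155)),36)[:,:2]
b=bp(s,A([(343,293),(418,252),(516,350),(450,405)],5,(205,190)),36)[:,:2]
print(a.round(1).tolist(),a.mean(0)); print(b.round(1).tolist(),b.mean(0))
# knob top
print(bp(f,A([(90,106)],4.4,(185,155)),99), bp(s,A([(547,376)],5,(205,190)),99))
# stage rear/front edges in top
print(bp(f,A([(357,55),(357,207),(78,52),(78,210)],4.4,(185,155)),36)[:,:2])
E
```

```text
[[647.3, 127.2], [650.0, 33.2], [593.4, 31.1], [590.8, 124.2]] [620.35157225  78.92774605]
[[644.0, 26.4], [589.9, 32.0], [588.5, 121.9], [642.9, 125.8]] [616.33038022  76.5207096 ]
[[615.89309508 172.8240828   99.        ]] [[613.13153069 171.40654886  99.        ]]
[[670.54062984  19.43474902]
 [572.86994828  16.09364903]
 [667.54140402 195.08124222]
 [566.08521813 188.63447466]]
```

```bash
python3 -m inch '[{"gripper":0.05,"tx":0.012,"ty":0.008,"tz":0,"spin":0.47},{"gripper":0.05,"tx":0.025,"ty":0.017,"tz":0,"spin":0.47},{"gripper":0.05,"tx":0.025,"ty":0.016,"tz":0,"spin":0.47},{"gripper":0.05,"tx":0.025,"ty":0.016,"tz":0,"spin":0.47},{"gripper":0.05,"tx":0.025,"ty":0.016,"tz":0,"spin":0.47},{"gripper":0.05,"tx":0.025,"ty":0.016,"tz":0,"spin":0.47},{"gripper":0.05,"tx":0.025,"ty":0.016,"tz":0,"spin":0.47},{"gripper":0.05,"tx":0.026,"ty":0.016,"tz":0,"spin":0.47}]' && python3 -m inch '[{"gripper":0.05,"tx":0.026,"ty":0.015,"tz":0,"spin":0.47},{"gripper":0.05,"tx":0.026,"ty":0.015,"tz":0,"spin":0.47},{"gripper":0.05,"tx":0.026,"ty":0.015,"tz":0,"spin":0.47},{"gripper":0.05,"tx":0.026,"ty":0.015,"tz":0,"spin":0.47},{"gripper":0.05,"tx":0.026,"ty":0.014,"tz":0.01,"spin":0.47},{"gripper":0.05,"tx":0.026,"ty":0.014,"tz":0.025,"spin":0.47},{"gripper":0.05,"tx":0.012,"ty":0.008,"tz":0.03,"spin":0},{"gripper":0.05,"tx":0,"ty":0,"tz":0,"spin":0}]'
python3 - <<'E'
from h import *
plan((619,77.5,100),92.2,8)
w=load("wrist","w11")
y=np.radians(2.2);R=np.array([[np.cos(y),-np.sin(y)],[np.sin(y),np.cos(y)]]);N=np.array([619,77.5])
for q in([0,95,63],[-50,115,0],[50,115,0],[-50,-60,0],[-32.5,52.5,0],[32.5,52.5,0],[0,52.5,0],[-60,130,-24],[60,130,-24]):
    print(q,pj(w,np.r_[N+R@q[:2],36+q[2]]).round(0))
E
```

```text
clock: 18.7
eef_pos: [536.4, -97.9, 206.6]
tcp_rot: [-3.14, -0.0, 1.657]
contact_force: [-0.1, -0.2, -1.0]
opening: 0.683
clock: 19.5
eef_pos: [619.0, 76.1, 137.6]
tcp_rot: [-3.134, 0.0, 1.61]
contact_force: [-1.4, -0.6, -2.2]
opening: 0.684
at [619.   76.1 137.6] yaw 92.27 q [0.12 0.45 1.71 0.   0.99 0.08] F [-1.4 -0.6 -2.2] op 0.684 t 19.5
{"tx":0.000,"ty":0.000,"tz":0.005,"spin":0.01},{"tx":0.000,"ty":0.000,"tz":0.005,"spin":0.01},{"tx":0.000,"ty":0.000,"tz":0.005,"spin":0.01},{"tx":0.000,"ty":0.000,"tz":0.005,"spin":0.01},{"tx":0.000,"ty":0.000,"tz":0.005,"spin":0.01},{"tx":0.000,"ty":0.000,"tz":0.005,"spin":0.01},{"tx":0.000,"ty":0.000,"tz":0.005,"spin":0.01},{"tx":0.000,"ty":0.000,"tz":0.005,"spin":0.01},
[0, 95, 63] [[280.  43.]]
[-50, 115, 0] [[197.  24.]]
[50, 115, 0] [[366.  24.]]
[-50, -60, 0] [[211. 292.]]
[-32.5, 52.5, 0] [[230. 132.]]
[32.5, 52.5, 0] [[332. 132.]]
[0, 52.5, 0] [[281. 132.]]
[-60, 130, -24] [[188.   6.]]
[60, 130, -24] [[375.   6.]]
```

View pics/w11.png

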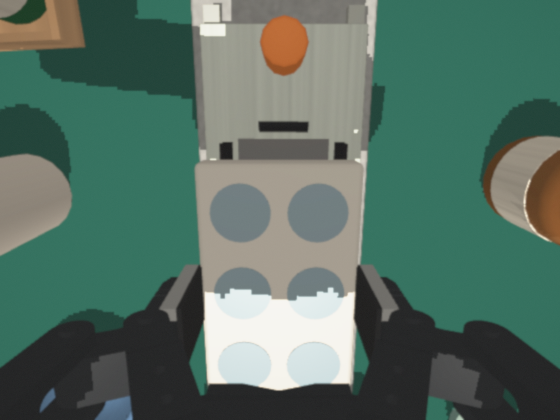

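```bash
python3 - <<'E'
from h import *
s=sense();w=load("wrist");T=s["eef_pos"];y=s["tcp_rot"][2];print(T.round(2),s["tcp_rot"].round(4))
ax=np.array([np.cos(y),np.sin(y)]);bx=np.array([np.sin(y),-np.cos(y)])
for z in(10,12,14):
  for l in(50,-50):
    for b in(-30,30):
      print(z,l,b,pj(w,np.r_[T[:2]+l*ax+b*bx,T[2]+z]).round(1).tolist())
plate(w,"wrist",T[2]+12)
r=masks_of("wrist","stage")[0]["pixels"]
for row in(40,60,80,100): 
    c=np.nonzero(r[row])[0]; print(row,c.min(),c.max(),(c.min()+c.max())/2, bp(w,[c.min(),row],36)[0].round(1),bp(w,[c.max(),row],36)[0].round(1))
E
```

```text
[619.52  75.1  139.72] [-3.1355e+00  6.0000e-04  1.6100e+00]
10 50 -30 [[194.8, 161.8]]
10 50 30 [[364.1, 161.9]]
10 -50 -30 [[209.1, 396.2]]
10 -50 30 [[349.8, 396.8]]
12 50 -30 [[193.5, 162.6]]
12 50 30 [[365.3, 162.7]]
12 -50 -30 [[208.2, 399.7]]
12 -50 30 [[350.7, 400.3]]
14 50 -30 [[192.2, 163.4]]
14 50 30 [[366.6, 163.5]]
14 -50 -30 [[207.3, 403.3]]
14 -50 30 [[351.5, 403.9]]
plate wrist 0.71 [534.7 169.6] [15.6  6.6] 2.1 [13.6, 22.0]
plate wrist 0.69 [618.8  78.3] [59.7 95.4] 2.2 [266.5, 275.8]
40 200 364 282.0 [566.8 181.2  36. ] [665.7 184.9  36. ]
60 201 363 282.0 [567.2 169.9  36. ] [666.3 173.7  36. ]
80 202 362 282.0 [567.7 158.4  36. ] [666.8 162.2  36. ]
100 203 361 282.0 [568.1 146.5  36. ] [667.3 150.3  36. ]
```

In the wrist view the stage axis extrapolates to x≈620.5 at the nest, yaw 2.4°. The knob is at (284,40). I'll lower to just above the guides and recheck.

```bash
python3 -m inch '[{"gripper":0.05,"tx":0.0015,"ty":0.0015,"tz":0.01,"spin":-0.1},{"gripper":0.05,"tx":0,"ty":0,"tz":0.02,"spin":0},{"gripper":0.05,"tx":0,"ty":0,"tz":0.02,"spin":0},{"gripper":0.05,"tx":0,"ty":0,"tz":0.015,"spin":0},{"gripper":0.05,"tx":0,"ty":0,"tz":0.01,"spin":0},{"gripper":0.05,"tx":0,"ty":0,"tz":0.004,"spin":0},{"gripper":0.05,"tx":0,"ty":0,"tz":0,"spin":0},{"gripper":0.05,"tx":0,"ty":0,"tz":0,"spin":0}]'
python3 - <<'E'
from h import *
plan((620.3,77.5,50),92.4,8)
w=load("wrist","w12")
r=masks_of("wrist","stage")[0]["pixels"]
for row in(40,60,80,100): 
    c=np.nonzero(r[row])[0]; a,b=bp(w,[c.min(),row],36)[0],bp(w,[c.max(),row],36)[0]; print(row,c.min(),c.max(),a.round(1),b.round(1),"mid",((a+b)/2).round(1))
y=np.radians(2.37);R=np.array([[np.cos(y),-np.sin(y)],[np.sin(y),np.cos(y)]]);N=np.array([620.3,77.5])
for q in([0,95,63],[-50,115,0],[50,115,0],[-32.5,52.5,0],[32.5,52.5,0],[0,52.5,7],[0,52.5,0]):
    print(q,pj(w,np.r_[N+R@q[:2],36+q[2]]).round(0))
s=load("scene"); cv2.imwrite("pics/s7.png",cv2.resize(s["pixels"][190:300,205:340,::-1],None,fx=5,fy=5,interpolation=cv2.INTER_CUBIC))
E
```

```text
clock: 20.5
eef_pos: [623.5, 76.3, 64.4]
tcp_rot: [3.141, -0.0, 1.61]
contact_force: [0.7, 0.1, -2.4]
opening: 0.686
at [623.5  76.3  64.4] yaw 92.27 q [0.12 0.55 1.75 0.   0.85 0.08] F [ 0.7  0.1 -2.4] op 0.686 t 20.5
{"tx":0.000,"ty":-0.000,"tz":0.002,"spin":-0.02},{"tx":0.000,"ty":-0.000,"tz":0.002,"spin":-0.02},{"tx":0.000,"ty":-0.000,"tz":0.002,"spin":-0.02},{"tx":0.000,"ty":-0.000,"tz":0.002,"spin":-0.02},{"tx":0.000,"ty":-0.000,"tz":0.002,"spin":-0.02},{"tx":0.000,"ty":-0.000,"tz":0.002,"spin":-0.02},{"tx":0.000,"ty":-0.000,"tz":0.002,"spin":-0.02},{"tx":0.000,"ty":-0.000,"tz":0.002,"spin":-0.02},
40 154 392 [567.1 170.1  36. ] [667. 174.  36.] mid [617. 172.  36.]
60 155 389 [567.2 162.2  36. ] [666.6 166.1  36. ] mid [616.9 164.2  36. ]
80 157 388 [567.6 154.2  36. ] [667.1 158.1  36. ] mid [617.4 156.2  36. ]
100 159 386 [568.1 146.   36. ] [667.2 149.8  36. ] mid [617.7 147.9  36. ]
[0, 95, 63] [[267.  -5.]]
[-50, 115, 0] [[148. -15.]]
[50, 115, 0] [[394. -15.]]
[-32.5, 52.5, 0] [[200. 142.]]
[32.5, 52.5, 0] [[344. 142.]]
[0, 52.5, 7] [[272. 143.]]
[0, 52.5, 0] [[272. 142.]]
```

View pics/w12.png

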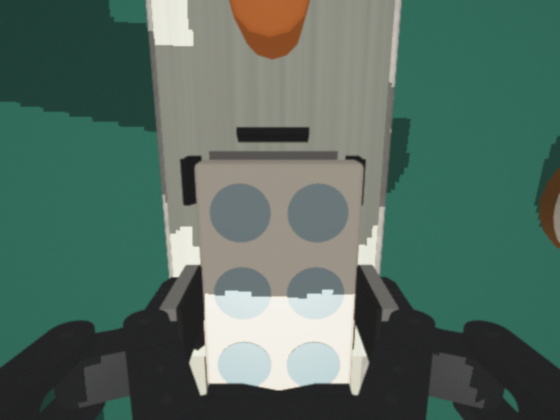

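View pics/s7.png

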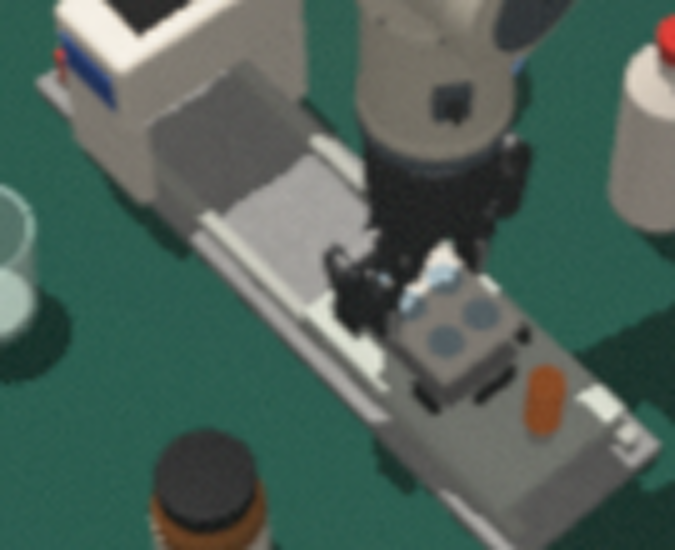

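The held plate sits 3 mm too far in x: guide centre (272,134) against plate centre (279). Correcting.

```bash
python3 -m inch '[{"gripper":0.05,"tx":0.0015,"ty":-0.003,"tz":0.004,"spin":-0.1},{"gripper":0.05,"tx":0,"ty":0,"tz":0.004,"spin":0},{"gripper":0.05,"tx":0,"ty":0,"tz":0,"spin":0},{"gripper":0.05,"tx":0,"ty":0,"tz":0,"spin":0},{"gripper":0.05,"tx":0,"ty":0,"tz":0,"spin":0},{"gripper":0.05,"tx":0,"ty":0,"tz":0,"spin":0},{"gripper":0.05,"tx":0,"ty":0,"tz":0,"spin":0},{"gripper":0.05,"tx":0,"ty":0,"tz":0,"spin":0}]'
python3 - <<'E'
from h import *
plan((620.5,77.7,50),92.4,1)
w=load("wrist","w13")
y=np.radians(2.37);R=np.array([[np.cos(y),-np.sin(y)],[np.sin(y),np.cos(y)]]);N=np.array([620.5,77.7])
for q in([-50,100,0],[50,100,0],[-32.5,52.5,0],[32.5,52.5,0],[0,52.5,7],[0,55,14]):
    print(q,pj(w,np.r_[N+R@q[:2],36+q[2]]).round(0))
E
```

```text
clock: 21.45
eef_pos: [619.9, 77.6, 55.9]
tcp_rot: [3.141, -0.0, 1.612]
contact_force: [-0.7, -0.4, -2.0]
opening: 0.68
at [619.9  77.6  55.9] yaw 92.36 q [0.12 0.56 1.76 0.   0.83 0.08] F [-0.7 -0.4 -2. ] op 0.68 t 21.45
{"tx":0.000,"ty":0.001,"tz":0.006,"spin":-0.04},
[-50, 100, 0] [[154.  25.]]
[50, 100, 0] [[407.  25.]]
[-32.5, 52.5, 0] [[205. 146.]]
[32.5, 52.5, 0] [[357. 146.]]
[0, 52.5, 7] [[281. 148.]]
[0, 55, 14] [[281. 143.]]
```

View pics/w13.png

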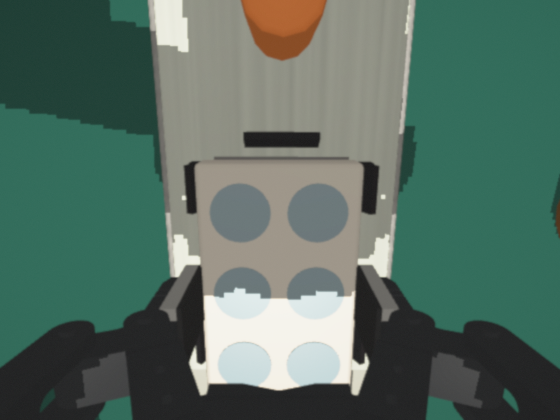

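```bash
python3 -m inch '[{"gripper":0.05,"tx":-0.0005,"ty":0.0008,"tz":0.0,"spin":0},{"gripper":0.05,"tx":0,"ty":0,"tz":0.004,"spin":0},{"gripper":0.05,"tx":0,"ty":0,"tz":0.004,"spin":0},{"gripper":0.05,"tx":0,"ty":0,"tz":0.003,"spin":0},{"gripper":0.05,"tx":0,"ty":0,"tz":0.002,"spin":0},{"gripper":0.05,"tx":0,"ty":0,"tz":0,"spin":0},{"gripper":0.05,"tx":0,"ty":0,"tz":0,"spin":0},{"gripper":0.05,"tx":0,"ty":0,"tz":0,"spin":0}]'
python3 - <<'E'
from h import *
plan((620.5,77.7,38),92.4,1)
w=load("wrist","w14")
E
```

```text
clock: 22.3
eef_pos: [620.8, 77.2, 42.9]
tcp_rot: [3.141, -0.0, 1.612]
contact_force: [0.9, -0.4, -2.3]
opening: 0.686
at [620.8  77.2  42.9] yaw 92.37 q [ 0.12  0.58  1.76 -0.    0.81  0.08] F [ 0.9 -0.4 -2.3] op 0.686 t 22.3
{"tx":0.001,"ty":-0.000,"tz":0.005,"spin":-0.03},
```

View pics/w14.png

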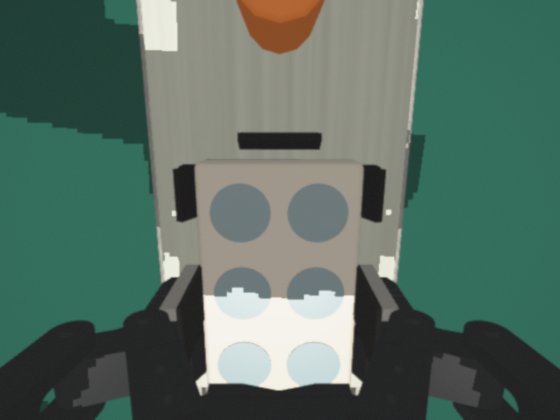

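The plate is now symmetric between the side guides (inner edges at 197 and 363), with the end guide at rows 133–149. Lowering further.

```bash
python3 -m inch '[{"gripper":0.05,"tx":0,"ty":0,"tz":0.002,"spin":0},{"gripper":0.05,"tx":0,"ty":0,"tz":0.002,"spin":0},{"gripper":0.05,"tx":0,"ty":0,"tz":0.001,"spin":0},{"gripper":0.05,"tx":0,"ty":0,"tz":0,"spin":0},{"gripper":0.05,"tx":0,"ty":0,"tz":0,"spin":0},{"gripper":0.05,"tx":0,"ty":0,"tz":0,"spin":0},{"gripper":0.05,"tx":0,"ty":0,"tz":0,"spin":0},{"gripper":0.05,"tx":0,"ty":0,"tz":0,"spin":0}]'
```

```text
clock: 23.15
eef_pos: [620.7, 77.2, 37.8]
tcp_rot: [3.142, -0.0, 1.612]
contact_force: [0.5, -0.8, -0.9]
opening: 0.682
```

```bash
python3 -m inch '[{"gripper":0.05,"tx":0,"ty":0,"tz":0.001,"spin":0},{"gripper":0.05,"tx":0,"ty":0,"tz":0.001,"spin":0},{"gripper":0.05,"tx":0,"ty":0,"tz":0,"spin":0},{"gripper":0.05,"tx":0,"ty":0,"tz":0,"spin":0},{"gripper":0.05,"tx":0,"ty":0,"tz":0,"spin":0},{"gripper":0.05,"tx":0,"ty":0,"tz":0,"spin":0},{"gripper":0.05,"tx":0,"ty":0,"tz":0,"spin":0},{"gripper":0.05,"tx":0,"ty":0,"tz":0,"spin":0}]'
python3 - <<'E'
from h import *
w=load("wrist","w15")
E
```

```text
clock: 23.95
eef_pos: [620.8, 77.2, 36.3]
tcp_rot: [3.141, -0.0, 1.612]
contact_force: [-1.8, -0.5, 5.0]
opening: 0.684
```

View pics/w15.png

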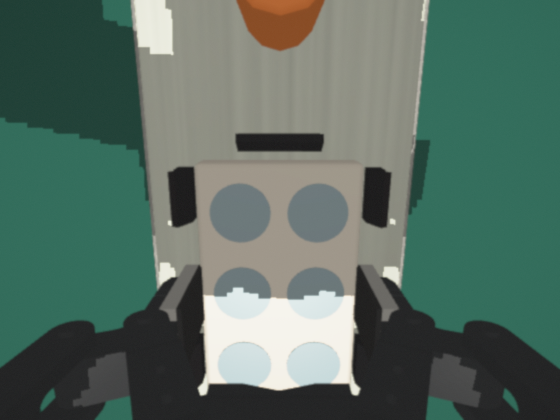

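Contact came at the expected height (z 36.3, Fz +5 N). I'll release slowly and rise.

```bash
python3 -m inch '[{"gripper":0.06,"tx":0,"ty":0,"tz":0,"spin":0},{"gripper":0.064,"tx":0,"ty":0,"tz":0,"spin":0},{"gripper":0.068,"tx":0,"ty":0,"tz":0,"spin":0},{"gripper":0.072,"tx":0,"ty":0,"tz":0,"spin":0},{"gripper":0.072,"tx":0,"ty":0,"tz":-0.005,"spin":0},{"gripper":0.072,"tx":0,"ty":0,"tz":-0.02,"spin":0},{"gripper":0.072,"tx":0,"ty":0,"tz":-0.035,"spin":0},{"gripper":0.072,"tx":0,"ty":0,"tz":-0.03,"spin":0}]'
python3 - <<'E'
from h import *
plan((620.5,77.7,62),92.4,1)
w=load("wrist","w16")
s=load("scene"); cv2.imwrite("pics/s8.png",cv2.resize(s["pixels"][190:300,205:340,::-1],None,fx=5,fy=5,interpolation=cv2.INTER_CUBIC))
plate(w,"wrist",48)
E
```

```text
clock: 24.8
eef_pos: [620.6, 77.2, 127.1]
tcp_rot: [-3.141, 0.0, 1.612]
contact_force: [0.3, -0.0, -0.7]
opening: 0.843
at [620.6  77.2 127.1] yaw 92.36 q [0.12 0.46 1.72 0.   0.96 0.08] F [ 0.3 -0.  -0.7] op 0.843 t 24.8
{"tx":0.001,"ty":-0.000,"tz":0.065,"spin":-0.04},
plate wrist 0.66 [620.3  77.6] [59.7 99.1] 2.3 [215.2, 278.2]
```

View pics/w16.png

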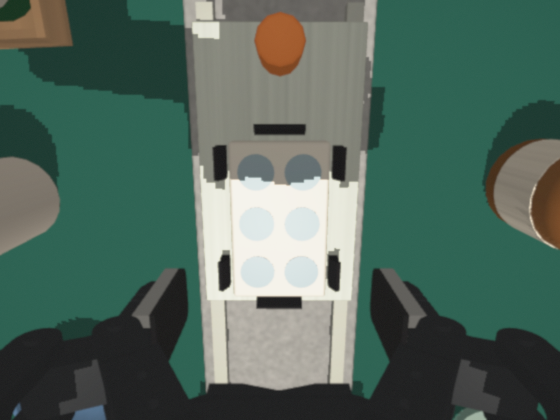

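View pics/s8.png

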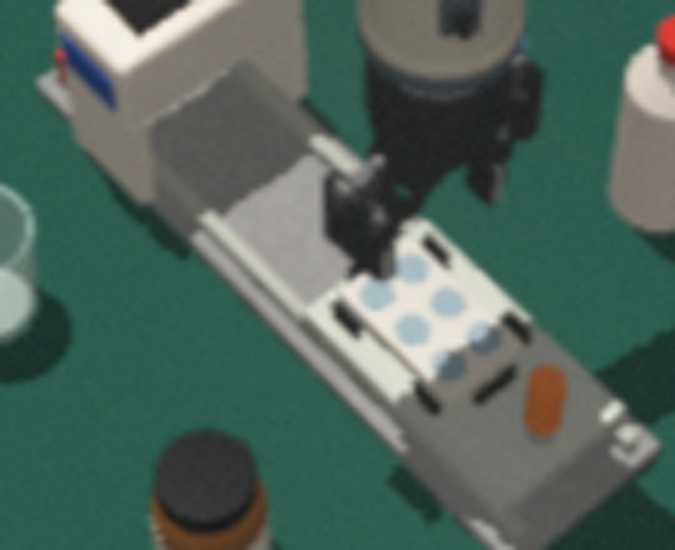

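The plate lies inside all the guides: plate rows 141–297, columns 231–328 in the wrist view, and the measured centre (620.3,77.6) matches the nest. I'll press lightly with shut fingers to confirm it is seated (top expected at z 48).

```bash
python3 -m inch '[{"gripper":0,"tx":0,"ty":0,"tz":0.01,"spin":0},{"gripper":0,"tx":0,"ty":0,"tz":0.02,"spin":0},{"gripper":0,"tx":0,"ty":0,"tz":0.02,"spin":0},{"gripper":0,"tx":0,"ty":0,"tz":0.01,"spin":0},{"gripper":0,"tx":0,"ty":0,"tz":0.008,"spin":0},{"gripper":0,"tx":0,"ty":0,"tz":0.004,"spin":0},{"gripper":0,"tx":0,"ty":0,"tz":0,"spin":0},{"gripper":0,"tx":0,"ty":0,"tz":0,"spin":0}]' && python3 -m inch '[{"gripper":0,"tx":0,"ty":0,"tz":0.002,"spin":0},{"gripper":0,"tx":0,"ty":0,"tz":0.002,"spin":0},{"gripper":0,"tx":0,"ty":0,"tz":0.001,"spin":0},{"gripper":0,"tx":0,"ty":0,"tz":0,"spin":0},{"gripper":0,"tx":0,"ty":0,"tz":0,"spin":0},{"gripper":0,"tx":0,"ty":0,"tz":0,"spin":0},{"gripper":0,"tx":0,"ty":0,"tz":0,"spin":0},{"gripper":0,"tx":0,"ty":0,"tz":0,"spin":0}]'
```

```text
clock: 25.75
eef_pos: [621.1, 77.2, 54.3]
tcp_rot: [3.141, -0.0, 1.612]
contact_force: [0.2, 0.1, -0.1]
opening: 0.001
clock: 26.55
eef_pos: [620.7, 77.2, 48.8]
tcp_rot: [3.141, -0.0, 1.612]
contact_force: [0.9, 0.1, -0.8]
opening: 0.001
```

```bash
python3 -m inch '[{"gripper":0,"tx":0,"ty":0,"tz":0.001,"spin":0},{"gripper":0,"tx":0,"ty":0,"tz":0.001,"spin":0},{"gripper":0,"tx":0,"ty":0,"tz":0,"spin":0},{"gripper":0,"tx":0,"ty":0,"tz":0,"spin":0},{"gripper":0,"tx":0,"ty":0,"tz":0,"spin":0},{"gripper":0,"tx":0,"ty":0,"tz":0,"spin":0},{"gripper":0,"tx":0,"ty":0,"tz":0,"spin":0},{"gripper":0,"tx":0,"ty":0,"tz":0,"spin":0}]'
```

```text
clock: 27.35
eef_pos: [620.9, 77.2, 48.0]
tcp_rot: [3.141, -0.0, 1.612]
contact_force: [-4.8, 0.1, 12.5]
opening: 0.003
```

Seated: 12.5 N contact at z 48.0 exactly. I'll rise and go over the knob.

```bash
python3 -m inch '[{"gripper":0,"tx":0,"ty":0,"tz":-0.005,"spin":0},{"gripper":0,"tx":0,"ty":0,"tz":-0.02,"spin":0},{"gripper":0.05,"tx":0,"ty":0,"tz":-0.04,"spin":0},{"gripper":0.05,"tx":0,"ty":0,"tz":-0.035,"spin":0},{"gripper":0.05,"tx":0.02,"ty":0,"tz":-0.01,"spin":0},{"gripper":0.05,"tx":0.025,"ty":0,"tz":0,"spin":0},{"gripper":0.05,"tx":0.015,"ty":0,"tz":0,"spin":0},{"gripper":0.05,"tx":0,"ty":0,"tz":0,"spin":0}]'
python3 - <<'E'
from h import *
plan((616.6,172.6,75),92.36,1)
w=load("wrist","w17")
p=w["pixels"];h=cv2.cvtColor(p,cv2.COLOR_RGB2HSV);m=(h[...,0]<15)&(h[...,1]>170)&(h[...,2]>110);n,l,st,c=cv2.connectedComponentsWithStats(m.astype(np.uint8));print(st[1:][st[1:,4]>200],c[1:][st[1:,4]>200]);
print(pj(w,[[616.6,172.6,99],[605.6,172.6,99],[627.6,172.6,99]]))
E
```

```text
clock: 28.15
eef_pos: [617.8, 138.7, 156.5]
tcp_rot: [-3.141, -0.0, 1.614]
contact_force: [0.9, 0.4, -0.1]
opening: 0.588
at [617.8 138.7 156.5] yaw 92.48 q [0.22 0.44 1.68 0.   1.02 0.17] F [ 0.9  0.4 -0.1] op 0.588 t 28.15
{"tx":0.034,"ty":0.000,"tz":0.081,"spin":0.12},
[[ 262  148   37   44 1228]] [[280.18159609 170.00570033]]
[[279.74645168 174.69610229]
 [259.33125844 173.83041504]
 [300.13775758 175.56077662]]
```

View pics/w17.png

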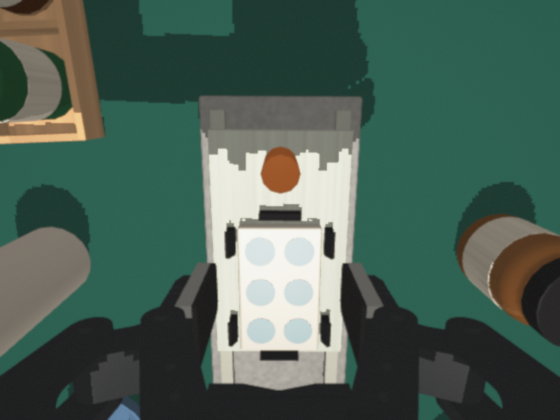

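The knob top is at (281,174), matching (616.6,172.6). The plate lies evenly inside all six guides. Going down on the knob.

```bash
python3 -m inch '[{"gripper":0.05,"tx":0.015,"ty":0,"tz":0,"spin":0},{"gripper":0.05,"tx":0.015,"ty":0,"tz":0,"spin":0},{"gripper":0.05,"tx":0.004,"ty":0,"tz":0.01,"spin":0},{"gripper":0.05,"tx":0,"ty":0,"tz":0.025,"spin":0},{"gripper":0.05,"tx":0,"ty":0,"tz":0.025,"spin":0},{"gripper":0.05,"tx":0,"ty":0,"tz":0.015,"spin":0},{"gripper":0.05,"tx":0,"ty":0,"tz":0.005,"spin":0},{"gripper":0.05,"tx":0,"ty":0,"tz":0,"spin":0}]'
python3 - <<'E'
from h import *
plan((616.6,172.6,72),92.4,1)
w=load("wrist","w18")
E
```

```text
clock: 29.0
eef_pos: [616.5, 171.0, 76.0]
tcp_rot: [-3.14, 0.0, 1.612]
contact_force: [-0.3, 0.3, -0.2]
opening: 0.586
at [616.5 171.   76. ] yaw 92.36 q [ 0.27  0.55  1.71 -0.    0.88  0.23] F [-0.3  0.3 -0.2] op 0.586 t 29.0
{"tx":0.002,"ty":0.000,"tz":0.004,"spin":-0.04},
```

View pics/w18.png

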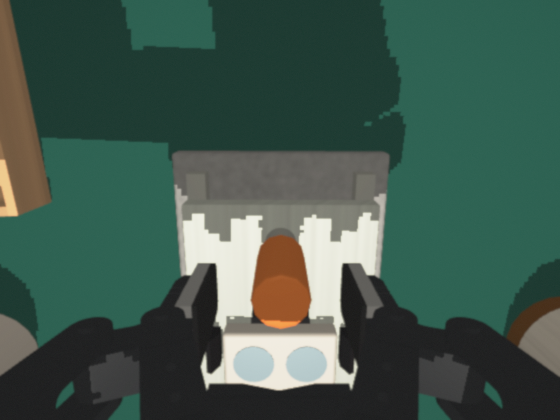

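```bash
python3 -m inch '[{"gripper":0.05,"tx":0.001,"ty":0,"tz":0.003,"spin":0},{"gripper":0.035,"tx":0,"ty":0,"tz":0,"spin":0},{"gripper":0.025,"tx":0,"ty":0,"tz":0,"spin":0},{"gripper":0.015,"tx":0,"ty":0,"tz":0,"spin":0},{"gripper":0.01,"tx":0,"ty":0,"tz":0,"spin":0},{"gripper":0.01,"tx":0,"ty":0,"tz":0,"spin":0},{"gripper":0.01,"tx":0,"ty":0,"tz":0,"spin":0},{"gripper":0.01,"tx":0,"ty":0,"tz":0,"spin":0}]' 25
```

```text
clock: 29.85
eef_pos: [617.2, 172.2, 74.5]
tcp_rot: [3.141, -0.0, 1.612]
contact_force: [-1.0, -0.3, 6.2]
opening: 0.25
```

```bash
python3 -m inch '[{"gripper":0.01,"tx":-0.001,"ty":0,"tz":0,"spin":0},{"gripper":0.01,"tx":-0.003,"ty":0,"tz":0,"spin":0},{"gripper":0.01,"tx":-0.005,"ty":0,"tz":0,"spin":0},{"gripper":0.01,"tx":-0.006,"ty":0,"tz":0,"spin":0},{"gripper":0.01,"tx":-0.007,"ty":0,"tz":0,"spin":0},{"gripper":0.01,"tx":-0.007,"ty":0,"tz":0,"spin":0},{"gripper":0.01,"tx":-0.007,"ty":0,"tz":0,"spin":0},{"gripper":0.01,"tx":-0.006,"ty":0,"tz":0,"spin":0}]'
python3 - <<'E'
from h import *
plan((617.2+9.9,172.2-239.8,74.5),92.36,1);w=load("wrist","w19")
E
```

```text
clock: 30.65
eef_pos: [618.8, 130.2, 74.5]
tcp_rot: [3.141, -0.001, 1.612]
contact_force: [-1.5, 2.3, 5.9]
opening: 0.248
at [618.8 130.2  74.5] yaw 92.36 q [0.2  0.54 1.73 0.   0.87 0.16] F [-1.5  2.3  5.9] op 0.248 t 30.65
{"tx":-0.198,"ty":0.000,"tz":-0.000,"spin":-0.00},
```

View pics/w19.png

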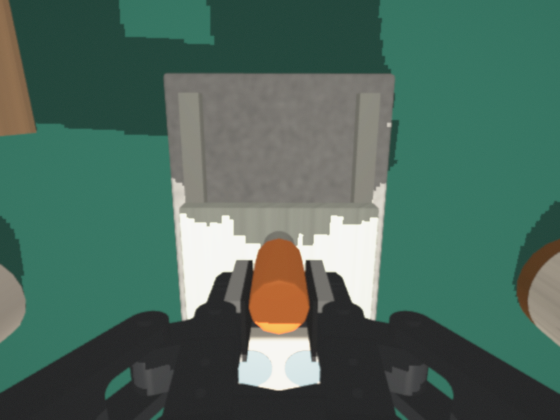

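The stage follows freely (force about 2 N), so I continue.

```bash
python3 -m inch '[{"gripper":0.01,"tx":-0.007,"ty":0,"tz":0,"spin":0},{"gripper":0.01,"tx":-0.008,"ty":0,"tz":0,"spin":0},{"gripper":0.01,"tx":-0.008,"ty":0,"tz":0,"spin":0},{"gripper":0.01,"tx":-0.008,"ty":0,"tz":0,"spin":0},{"gripper":0.01,"tx":-0.008,"ty":0,"tz":0,"spin":0},{"gripper":0.01,"tx":-0.008,"ty":0,"tz":0,"spin":0},{"gripper":0.01,"tx":-0.008,"ty":0,"tz":0,"spin":0},{"gripper":0.01,"tx":-0.008,"ty":0,"tz":0,"spin":0}]' && python3 -m inch '[{"gripper":0.01,"tx":-0.008,"ty":0,"tz":0,"spin":0},{"gripper":0.01,"tx":-0.008,"ty":0,"tz":0,"spin":0},{"gripper":0.01,"tx":-0.008,"ty":0,"tz":0,"spin":0},{"gripper":0.01,"tx":-0.008,"ty":0,"tz":0,"spin":0},{"gripper":0.01,"tx":-0.008,"ty":0,"tz":0,"spin":0},{"gripper":0.01,"tx":-0.008,"ty":0,"tz":0,"spin":0},{"gripper":0.01,"tx":-0.008,"ty":0,"tz":0,"spin":0},{"gripper":0.01,"tx":-0.008,"ty":0,"tz":0,"spin":0}]'
python3 - <<'E'
from h import *
plan((617.2+9.9,172.2-239.8,74.5),92.36,1)
E
```

```text
clock: 31.5
eef_pos: [621.3, 67.2, 74.4]
tcp_rot: [3.141, -0.001, 1.612]
contact_force: [-0.3, 2.5, 6.7]
opening: 0.248
clock: 32.3
eef_pos: [623.7, 3.2, 74.4]
tcp_rot: [3.141, -0.0, 1.612]
contact_force: [-1.9, 1.8, 7.4]
opening: 0.244
at [623.7   3.2  74.4] yaw 92.36 q [ 0.    0.53  1.75  0.    0.86 -0.04] F [-1.9  1.8  7.4] op 0.244 t 32.3
{"tx":-0.071,"ty":0.000,"tz":-0.000,"spin":-0.00},
```

```bash
python3 -m inch '[{"gripper":0.01,"tx":-0.008,"ty":0,"tz":0,"spin":0},{"gripper":0.01,"tx":-0.008,"ty":0,"tz":0,"spin":0},{"gripper":0.01,"tx":-0.008,"ty":0,"tz":0,"spin":0},{"gripper":0.01,"tx":-0.007,"ty":0,"tz":0,"spin":0},{"gripper":0.01,"tx":-0.007,"ty":0,"tz":0,"spin":0},{"gripper":0.01,"tx":-0.006,"ty":0,"tz":0,"spin":0},{"gripper":0.01,"tx":-0.005,"ty":0,"tz":0,"spin":0},{"gripper":0.01,"tx":-0.004,"ty":0,"tz":0,"spin":0}]'
python3 - <<'E'
from h import *
plan((617.2+9.9,172.2-239.8,74.5),92.36,1)
f=load("top"); cv2.imwrite("pics/t5.png",cv2.resize(f["pixels"][155:220,185:365,::-1],None,fx=4.4,fy=4.4,interpolation=cv2.INTER_CUBIC))
load("wrist","w20")
E
```

```text
clock: 33.1
eef_pos: [625.8, -49.8, 74.4]
tcp_rot: [-3.141, -0.0, 1.612]
contact_force: [-2.8, 1.3, 7.8]
opening: 0.249
at [625.8 -49.8  74.4] yaw 92.35 q [-0.08  0.54  1.74  0.    0.86 -0.12] F [-2.8  1.3  7.8] op 0.249 t 33.1
{"tx":-0.018,"ty":0.001,"tz":-0.000,"spin":-0.01},
```

View pics/t5.png

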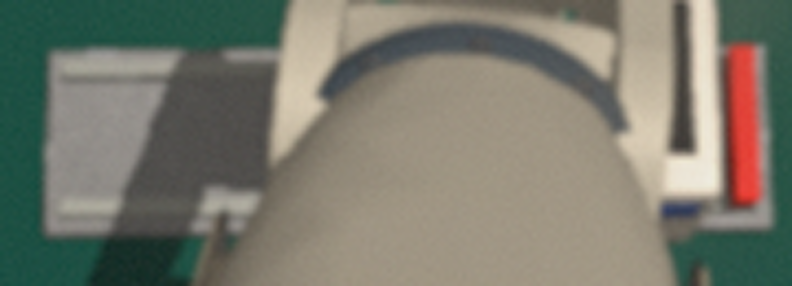

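View pics/w20.png

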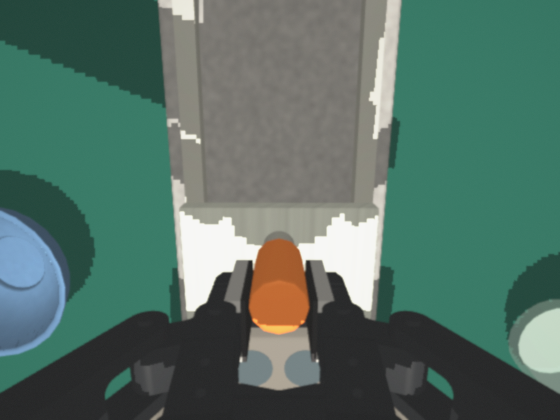

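The stage follows with the plate under the reader. About 18 mm remain, so I go slowly.

```bash
python3 -m inch '[{"gripper":0.01,"tx":-0.003,"ty":0,"tz":0,"spin":0},{"gripper":0.01,"tx":-0.002,"ty":0,"tz":0,"spin":0},{"gripper":0.01,"tx":-0.002,"ty":0,"tz":0,"spin":0},{"gripper":0.01,"tx":-0.002,"ty":0,"tz":0,"spin":0},{"gripper":0.01,"tx":-0.002,"ty":0,"tz":0,"spin":0},{"gripper":0.01,"tx":-0.001,"ty":0,"tz":0,"spin":0},{"gripper":0.01,"tx":-0.001,"ty":0,"tz":0,"spin":0},{"gripper":0.01,"tx":-0.001,"ty":0,"tz":0,"spin":0}]' && python3 -m inch '[{"gripper":0.01,"tx":-0.001,"ty":0,"tz":0,"spin":0},{"gripper":0.01,"tx":-0.001,"ty":0,"tz":0,"spin":0},{"gripper":0.01,"tx":-0.001,"ty":0,"tz":0,"spin":0},{"gripper":0.01,"tx":0,"ty":0,"tz":0,"spin":0},{"gripper":0.01,"tx":0,"ty":0,"tz":0,"spin":0},{"gripper":0.01,"tx":0,"ty":0,"tz":0,"spin":0},{"gripper":0.01,"tx":0,"ty":0,"tz":0,"spin":0},{"gripper":0.01,"tx":0,"ty":0,"tz":0,"spin":0}]'
```

```text
clock: 34.0
eef_pos: [626.1, -59.8, 74.4]
tcp_rot: [-3.141, -0.006, 1.61]
contact_force: [-3.6, 25.5, 10.2]
opening: 0.245
clock: 34.8
eef_pos: [626.2, -61.9, 74.2]
tcp_rot: [-3.141, -0.006, 1.611]
contact_force: [-2.6, 26.0, 8.5]
opening: 0.243
```

At y≈-60 the force rose to 26 N. That matches home (knob y = bench origin − 15 = −60), so the stage had started about 7 mm in. I'll ease the push before letting go.

```bash
python3 -m inch '[{"gripper":0.01,"tx":0.001,"ty":0,"tz":0,"spin":0},{"gripper":0.01,"tx":0,"ty":0,"tz":0,"spin":0},{"gripper":0.01,"tx":0,"ty":0,"tz":0,"spin":0},{"gripper":0.01,"tx":0,"ty":0,"tz":0,"spin":0},{"gripper":0.01,"tx":0,"ty":0,"tz":0,"spin":0},{"gripper":0.01,"tx":0,"ty":0,"tz":0,"spin":0},{"gripper":0.01,"tx":0,"ty":0,"tz":0,"spin":0},{"gripper":0.01,"tx":0,"ty":0,"tz":0,"spin":0}]'
python3 - <<'E'
from h import *
load("wrist","w21")
s=load("scene"); cv2.imwrite("pics/s9.png",cv2.resize(s["pixels"][150:310,180:340,::-1],None,fx=3.7,fy=3.7,interpolation=cv2.INTER_CUBIC))
E
```

```text
clock: 35.6
eef_pos: [626.2, -61.9, 74.2]
tcp_rot: [-3.141, -0.005, 1.611]
contact_force: [-2.6, 20.1, 7.8]
opening: 0.246
```

View pics/w21.png

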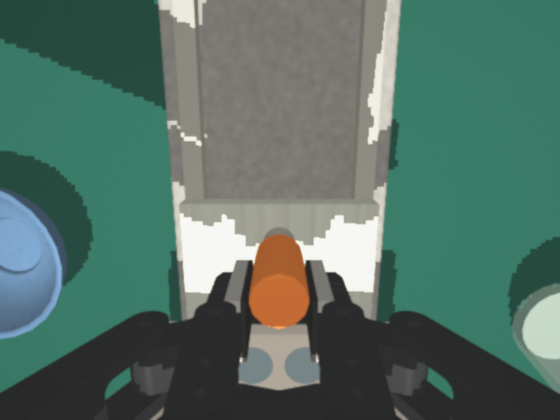

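View pics/s9.png

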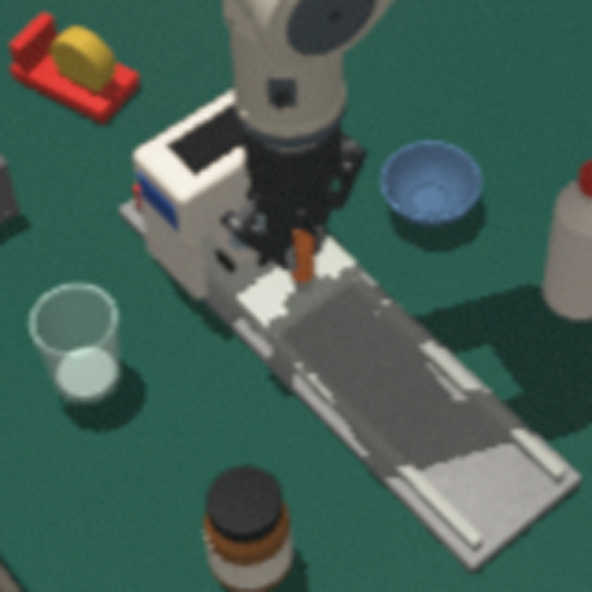

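```bash
python3 -m inch '[{"gripper":0.01,"tx":0.001,"ty":0,"tz":0,"spin":0},{"gripper":0.01,"tx":0.001,"ty":0,"tz":0,"spin":0},{"gripper":0.01,"tx":0,"ty":0,"tz":0,"spin":0},{"gripper":0.01,"tx":0,"ty":0,"tz":0,"spin":0},{"gripper":0.01,"tx":0,"ty":0,"tz":0,"spin":0},{"gripper":0.01,"tx":0,"ty":0,"tz":0,"spin":0},{"gripper":0.01,"tx":0,"ty":0,"tz":0,"spin":0},{"gripper":0.01,"tx":0,"ty":0,"tz":0,"spin":0}]'
```

```text
clock: 36.5
eef_pos: [626.1, -61.8, 74.1]
tcp_rot: [-3.141, -0.003, 1.611]
contact_force: [-2.1, 10.9, 5.7]
opening: 0.25
```

```bash
python3 -m inch '[{"gripper":0.01,"tx":0.001,"ty":0,"tz":0,"spin":0},{"gripper":0.023,"tx":0,"ty":0,"tz":0,"spin":0},{"gripper":0.03,"tx":0,"ty":0,"tz":0,"spin":0},{"gripper":0.04,"tx":0,"ty":0,"tz":0,"spin":0},{"gripper":0.05,"tx":0,"ty":0,"tz":0,"spin":0},{"gripper":0.05,"tx":0,"ty":0,"tz":0,"spin":0},{"gripper":0.05,"tx":0,"ty":0,"tz":-0.01,"spin":0},{"gripper":0.05,"tx":0,"ty":0,"tz":-0.03,"spin":0}]' && python3 -m inch '[{"gripper":0.05,"tx":0,"ty":0,"tz":-0.05,"spin":0},{"gripper":0.05,"tx":0,"ty":0,"tz":-0.05,"spin":0},{"gripper":0.05,"tx":0,"ty":0,"tz":-0.03,"spin":0},{"gripper":0.05,"tx":0.04,"ty":-0.03,"tz":0,"spin":0},{"gripper":0.05,"tx":0.04,"ty":-0.04,"tz":0,"spin":0},{"gripper":0.05,"tx":0.02,"ty":-0.04,"tz":0,"spin":0},{"gripper":0.05,"tx":0,"ty":-0.04,"tz":0,"spin":0},{"gripper":0.05,"tx":0,"ty":-0.04,"tz":0,"spin":0}]'
python3 - <<'E'
from h import *
w=load("wrist","w22")
f=load("top"); cv2.imwrite("pics/t6.png",cv2.resize(f["pixels"][155:220,185:365,::-1],None,fx=4.4,fy=4.4,interpolation=cv2.INTER_CUBIC))
s=load("scene"); cv2.imwrite("pics/s10.png",cv2.resize(s["pixels"][140:310,180:440,::-1],None,fx=3,fy=3,interpolation=cv2.INTER_CUBIC))
plan((0,0,0),0,1)
E
```

```text
clock: 37.3
eef_pos: [624.4, -62.5, 112.1]
tcp_rot: [-3.136, -0.001, 1.612]
contact_force: [0.4, 0.7, -0.4]
opening: 0.587
clock: 38.1
eef_pos: [435.7, 25.5, 244.4]
tcp_rot: [3.141, 0.0, 1.613]
contact_force: [0.3, 0.0, 0.6]
opening: 0.578
at [435.6  24.9 244.6] yaw 92.38 q [ 0.05  0.04  2.   -0.    1.1   0.01] F [ 0.7  0.7 -0.6] op 0.588 t 38.25
{"tx":-0.007,"ty":-0.436,"tz":0.245,"spin":92.38},
```

View pics/t6.png

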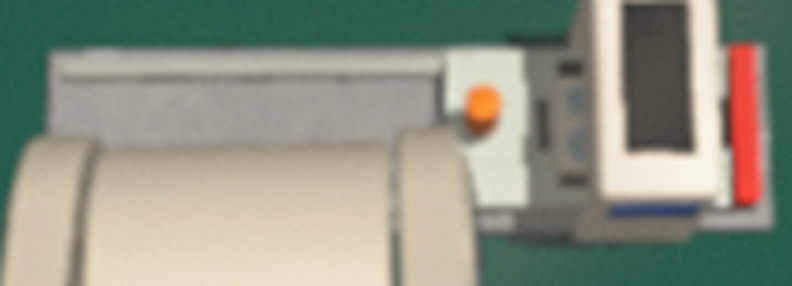

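View pics/s10.png

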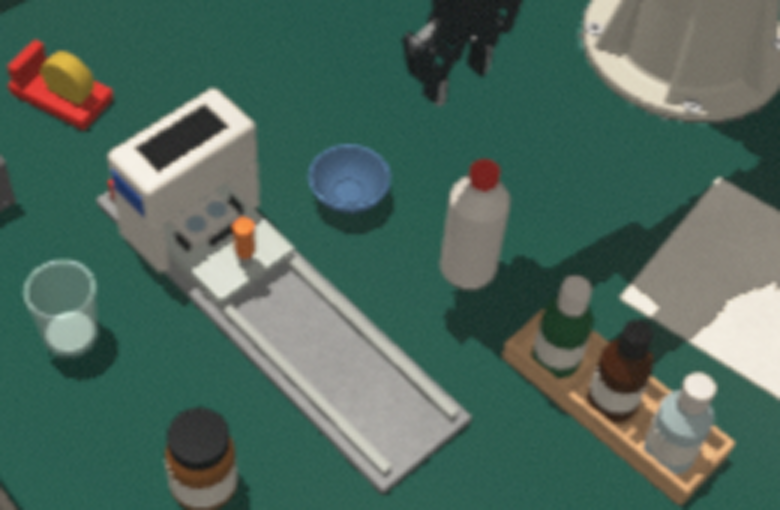

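View pics/w22.png

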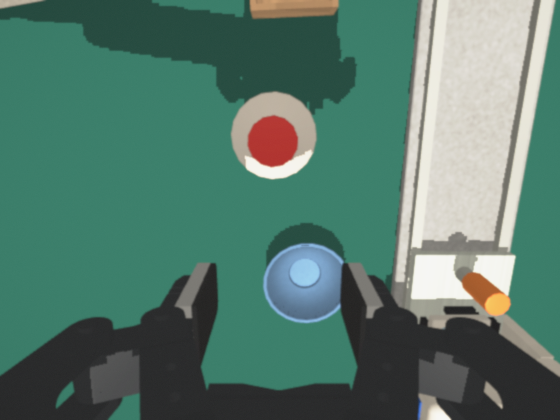

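```bash
python3 - <<'E'
from h import *
f=load("top")
A=lambda c,k,o:(np.array(c)+.5)/k-.5+np.array(o)
k=bp(f,A([(90,106),(483,103)],4.4,(185,155)),99);print("knob",k.round(1),np.linalg.norm(k[1]-k[0]))
e=bp(f,A([(78,52),(445,55)],4.4,(185,155)),36);print("rear edge",e.round(1),np.linalg.norm(e[1]-e[0]))
r=bp(f,A([(602,196),(720,196)],4.4,(185,155)),150);print("reader",r.round(1))
cv2.imwrite("pics/t7.png",cv2.resize(f["pixels"][158:215,315:365,::-1],None,fx=10,fy=10,interpolation=cv2.INTER_CUBIC))
E
```

```text
knob [[615.9 172.8  99. ]
 [624.3 -58.3  99. ]] 231.32056033111985
rear edge [[667.5 195.1  36. ]
 [672.1 -35.9  36. ]] 231.04347865942216
reader [[ 559.  -123.5  150. ]
 [ 560.8 -188.7  150. ]]
```

View pics/t7.png

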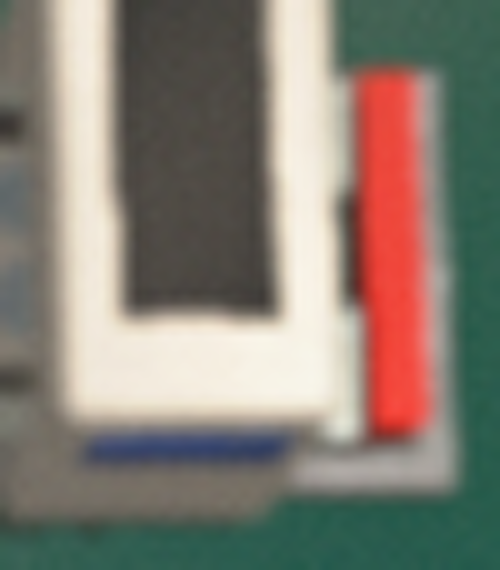

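The enlarged top view shows the stage's front edge and front guide touching the red stop, with no board visible between them (column ~355). Knob to reader face is about 60–64 mm, against 60 expected. The three bottles stand in the tray and the bystanders look unmoved. The arm is clear, so I'm handing in.

```bash
python3 -c "
from rig import *
print(sign_off())"
```

```text
the job is handed in; nothing more can be done
None
```

The job is done and handed in at about 38 s of the 72 s allowed; no verdict was reported.

- **Bottle:** I lifted the brown bottle by its stopper and stood it upright on the cork pad between the green and clear bottles. I released it only after feeling contact, and it still stood upright in the last scene picture.
- **Plate:** I laid the spot plate in the nest while the stage was still pulled out. It measured centred on the nest to about 0.5 mm. A light 12.5 N press met its top at 48.0 mm, the height expected if it is fully seated.
- **Stage:** I slid it by the knob at up to 80 mm/s until it stopped. I eased the push before letting go, then raised the arm clear.
- **Last checks:** The stage front touches the red stop with no visible gap. The tool force was about zero, and the bystanders look unmoved.

**What did not match**
- Measured travel was about 231–234 mm, not 240 mm. The first measurements suggest the stage started about 7–8 mm in, so I take this as home.
- The knob-to-reader distance came out at about 60–65 mm from the pictures, against 60 mm expected; the calibration is good to about 2 mm.
- The stop came sooner than I had reckoned. The push on the knob reached about 26 N, and the fingers slid roughly 2 mm along it before I eased off.

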